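Pack the stacking lunch box into its carrier

TASK

Pack the lunch set into its carrier: the deep blue box stands on its end, so turn it base down and seat it right way up and square on the carrier floor between the four posts, then put the yellow tray right way up on top of it, and last the wooden lid on the tray, handle up, each lying flat and square between the posts. Leave the mug, the apple and the timer where they stand, and let go of everything at the end.

Things in the scene. Friction and masses are not known exactly. Their poses are not given: they have to be found in the camera images.
- carrier: lunch-box carrier, does not move: wooden base plate 150 x 92 mm, 6 mm thick, with four steel angle posts at the corners of a pocket 125 mm (its x) by 67 mm (its y), open at the top. Origin: centre of the underside of the base, on the counter; x along the pocket's long side, z up. The posts rise straight to 84 mm over the counter, then flare outward up to 94 mm
- carrier_floor (a point): centre of the pocket floor (top of the carrier's base plate, 6 mm over the counter), same axes as carrier. The sides are open between the posts: 105 mm free along each long side, 35 mm along each short side. The finished stack, over the counter: box from 6 to 51 mm, tray from 51 to 79 mm, lid plate from 79 to 87 mm
- box_center (a point): deep blue plastic box, open at the top, outside 120 mm long (its x), 62 mm wide (its y) and 45 mm high (its z, from the closed base to the open mouth), walls and base 4 mm, 0.14 to 0.28 kg. The point is the centre of its outer block. At the start it stands on one end on the counter, 120 mm tall, its mouth (its z axis) facing level and roughly to the left (world +y), its y axis level
- tray_center (a point): shallow yellow plastic tray, open at the top with one cross divider in the middle, outside 120 mm long (x), 62 mm wide (y), 28 mm high (z), walls and base 4 mm, about 0.12 kg; its outer size matches the blue box, on whose rim it rests. The point is its centre, half-way up (14 mm over its underside). Starts flat on the counter, right way up
- lid_plate_center (a point): wooden lid: plate 120 mm long (x), 62 mm wide (y), 8 mm thick (z), with a bar handle on its top, about 0.13 kg. The point is the centre of the plate, 4 mm over its underside; z points up to the handle side. Starts flat on the counter, handle up
- lid_grip (a point): centre of the lid's dark bar handle: 50 mm along the lid's x, 16 mm wide along its y, 28 mm high, from 8 to 36 mm over the lid's underside (this point at 22 mm)
- mug: bystander: striped mug 79 x 114 x 96 mm high, handle at its -y side; origin at the middle of its overall outline (handle included), on the counter
- apple: bystander: red apple, 72 mm; origin at the middle of its underside
- timer: bystander: red round egg timer, 66 mm wide and 64 mm high; origin at the middle of its underside
- lunch_box: the blue box again; origin at the centre of the outer face of its base, same axes as box_center
- tray: the tray again; origin at the centre of its underside, same axes as tray_center
- lid: the lid again; origin at the centre of its underside, same axes as lid_plate_center
Not all that is in view belongs to the job. There is more than one size of the tray; the job needs the smallest.

How it is judged (in metres and radians):
On the way, in this order (a step that is already met when the one before it is completed fails the run):
1. the blue box stands base down, flat and square on the carrier's floor (horizontal distance between box_center and carrier below 0.006 m and z of box_center in the frame of carrier between 0.0255 and 0.0315 m and angle between box_center's own z axis and vertical below 0.06 rad and angle between the x axis of box_center and the x axis of carrier, either way round below 0.1 rad), for 0.2 s.
2. the yellow tray lies flat and square on the blue box in the carrier (all of step 1 and horizontal distance between tray_center and carrier below 0.006 m and z of tray_center in the frame of carrier between 0.062 and 0.068 m and angle between tray_center's own z axis and vertical below 0.06 rad and angle between the x axis of tray_center and the x axis of carrier, either way round below 0.1 rad), for 0.2 s.
At the end, for the whole second after the job is handed in: Blue box on the carrier floor, tray on the box, lid on the tray handle up, all at rest: each within 6 mm of the carrier's centre line sideways, within 3 mm of its stacked height, tilted less than 0.06 rad and with its long side within 0.1 rad of the carrier's (either way round) (all of step 2 and horizontal distance between lid_plate_center and carrier below 0.006 m and z of lid_plate_center in the frame of carrier between 0.08 and 0.086 m and angle between lid_plate_center's own z axis and vertical below 0.06 rad and angle between the x axis of lid_plate_center and the x axis of carrier, either way round below 0.1 rad and linear speed of each of lunch_box, tray, lid below 0.02 m/s); the robot touches nothing.
It fails at once if the mug is pushed more than 25 mm or tipped (distance of mug from where it was at the start of the episode above 0.025 m or angle between mug's own z axis and vertical above 0.4 rad).
It fails at once if the apple is pushed more than 25 mm (distance of apple from where it was at the start of the episode above 0.025 m).
It fails at once if the timer is pushed more than 25 mm or tipped (distance of timer from where it was at the start of the episode above 0.025 m or angle between timer's own z axis and vertical above 0.4 rad).
It also fails if it takes over 72 s, if anything falls off the work surface, if the arm or the gripper's body presses on something with over 40 N, if the wrist force passes 120 N, or if a joint passes its speed limit or range.

ROBOT

A 6-joint arm with a two-finger parallel gripper is mounted at the origin on a cart in front of the work surface, level with it; the furniture and walls round the work are solid. World frame = base frame: x ahead of the robot, y to its left, z up, the work surface at z = 0. Lengths are in mm, angles in rad, forces in N, time in s.
With the tool pointing down it reaches from about 425 to 1125 mm from the base axis. Payload 14.9 kg.
Tool frame: the origin (TCP) lies midway between the tips of the shut fingers; the grasp point (between the pads) lies 19 mm behind it; z points along the fingers, x is the direction in which the jaws open and shut, and the axes are right-handed (so a half turn about z gives the same grasp; the last joint's range is limited). The gripper opens to 91 mm and grips with 3 to 60 N. Pads are 32 mm wide; open, the fingers measure 118 mm over their backs; the gripper's body (76 mm by 178 mm) begins 60 mm behind the grasp point.
Start: joints at [-1.276, 0.379, 1.734, -0, 1.028, -0.033], TCP at [225.369, -662.742, 213.932] pointing down, gripper open.
Joint ranges: [-2.77, 2.77], [-0.74, 2.19], [0, 2.66], [-1.06, 4.2], [0.31, 2.87], [-3.08, 3.08]. Speed limits (rad/s): [1.89, 1.89, 2.39, 3.14, 3.14, 3.14].

INTERFACE

Orientations are given as a 3x3 rotation matrix whose columns are the frame's x, y, z axes.
In Python, from workcell import bot gives the robot as it stands.
- The arm moves only by the shell command python3 -m handwheel 'ROWS'. ROWS is JSON, a list of rows, each a list of 7 numbers: the shift along the tool's x, y, z normalised to -1 to 1, where 1 is 0.03 m, then the turn, a rotation vector about the tool's x, y, z normalised to -1 to 1, where 1 is 0.08 rad, then the closure, from -1 (fully open) to 1 (shut). In form: [[x, y, z, wx, wy, wz, fingers], ...]. A call has 1 to 20 rows; each row shifts and turns the pose as measured when the row begins, along the tool's axes as they then stand; what a row does not reach is not made up. A row lasts 1/12 s, in which the tool goes at most 41.7 mm and 7.16 degrees, less where a joint would pass 70% of its speed; a pose out of reach is approached as far as the arm can. A call with a number of a shift or a turn outside -1 to 1 is refused whole. A call with a gripper value outside its range is refused whole. The fingers move at their own pace and stop on an object; the grip force is fixed at half the most. Time passes only in rows, so rows that do not move let the fingers close. It gives the time, the measured TCP pose, the force and the opening at its end, in the units of the state.
- bot.get_obs(): the state, without advancing time (a new reading comes with each control period).
- bot.camera(name): name is "scene" or "top"; returns the picture (384x512x3 uint8, red, green, blue); there is no depth.
- bot.get_calibration(name): a dict with "mtx" (3x3 intrinsics, pixels), "k1" (the pictures are not rectified: a ray, as slopes to the right and down, at radius r is drawn at 1 + k1 r^2 times it, then the intrinsics apply), "rvec" (rotation vector, rad) and "tvec" (3), from world to camera coordinates, as OpenCV has them. Camera axes: x right, y down, z forward; pixel columns grow to the right and rows downward; lengths in mm; the calibration is good to about 2 mm. A picture is of the moment at which its call begins. get_calibration takes no time and is no camera call.
- bot.close_job(): hands the job in, once; it reports no verdict.
The state is a dict: "t": time; "qpos": joint angles; "dq": joint speeds; "tau": joint torques, N m; "position": TCP position; "eef_rot": TCP orientation; "contact_force": force on the tool from outside, world axes, zero at the start; "torque": the same for the moment, N m; "gripper_width": finger opening in mm.
Only numpy, scipy, OpenCV 4.12 (cv2) and the standard library are available. Lean on these libraries where they do the work, as an engineer would, in place of code of your own. Each camera call takes 0.05 s, during which the arm holds its last target.

## Working session

There is one attempt and no reset: what is moved stays moved. The work goes in short steps, Python scripts to look and compute and a shell command to move; the robot and the scene stay as the last step left them, time stands still between calls to the robot, and variables do not carry over. Pictures are saved under pics/ and viewed, and the job is handed in when it is done.

```bash
ls; mkdir -p pics; python3 - <<'E'
from workcell import bot
import cv2
for n in ("scene","top"):
    im=bot.camera(n); cv2.imwrite(f"pics/{n}0.png",im[:,:,::-1])
    c=bot.get_calibration(n); print(n,c)
o=bot.get_obs()
for k in o: print(k,o[k])
E
```

```text
pics
scene {'mtx': array([[447.29758213,   0.        , 251.68520301],
       [  0.        , 447.29758213, 191.86843175],
       [  0.        ,   0.        ,   1.        ]]), 'k1': -0.051606992492930305, 'rvec': array([ 1.01229242, -2.31365094,  1.15433311]), 'tvec': array([ 594.08300064,  177.35572283, 1328.36290046])}
top {'mtx': array([[349.97089973,   0.        , 264.41735444],
       [  0.        , 349.97089973, 191.4739244 ],
       [  0.        ,   0.        ,   1.        ]]), 'k1': -0.019786184483675792, 'rvec': array([ 2.14647829, -2.17344233,  0.1198412 ]), 'tvec': array([ 302.55777299,  571.15962398, 1308.35166999])}
t 0.1
qpos [-1.27629969e+00  3.79339117e-01  1.73467950e+00  1.27850005e-05
  1.02846862e+00 -3.33124676e-02]
dq [ 0.00036996 -0.00130721 -0.00226365  0.00219865 -0.00018786 -0.00140327]
tau [-1.63683296e-05 -7.65041113e+01 -4.35292089e+01  6.51771273e-02
  3.98138515e-02 -3.46240233e-05]
position [ 225.27495805 -662.42250662  213.38696786]
eef_rot [[ 3.21963209e-01 -9.46752148e-01 -2.49180494e-04]
 [-9.46751759e-01 -3.21963303e-01  8.59246518e-04]
 [-8.93720461e-04 -4.07336953e-05 -9.99999600e-01]]
contact_force [ 0.34440651  0.59615189 -0.76910788]
torque [-0.01587154 -0.02312925 -0.02233934]
gripper_width 91.21485045686387
```

View pics/scene0.png

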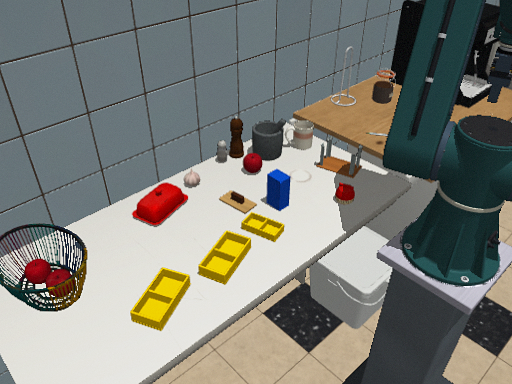

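View pics/top0.png

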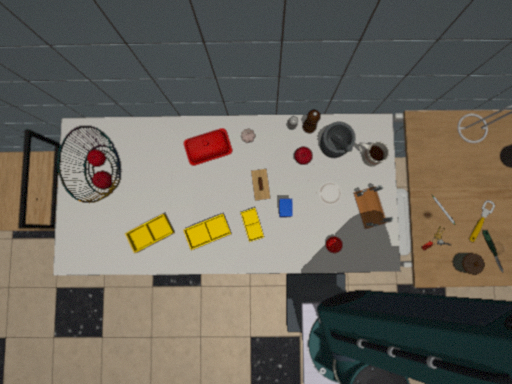

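The scene view shows the box at (278,190), lid at (238,200), smallest tray at (262,227) and carrier at (340,160). In the top view they are at (285,207), (261,184), (252,224) and (369,206). I'll zoom in next.

```bash
cat > h.py <<'E'
import numpy as np, cv2
from workcell import bot
def cal(n):
    c=bot.get_calibration(n); R=cv2.Rodrigues(np.array(c["rvec"]))[0]; return c["mtx"],c["k1"],R,np.array(c["tvec"]).ravel()
def D(k1): return np.array([k1,0,0,0,0.])
def ray(n,uv):
    K,k1,R,t=cal(n)
    p=cv2.undistortPoints(np.array(uv,float).reshape(-1,1,2),K,D(k1)).reshape(-1,2)
    d=np.c_[p,np.ones(len(p))]@R; return -R.T@t,d
def onz(n,uv,z):
    o,d=ray(n,uv); return o+d*((z-o[2])/d[:,2])[:,None]
def proj(n,P):
    K,k1,R,t=cal(n)
    return cv2.projectPoints(np.array(P,float).reshape(-1,1,3),cv2.Rodrigues(R)[0],t,K,D(k1))[0].reshape(-1,2)
def tri(uv1,uv2,n1="scene",n2="top"):
    o1,d1=ray(n1,[uv1]);o2,d2=ray(n2,[uv2]);d1=d1[0]/np.linalg.norm(d1);d2=d2[0]/np.linalg.norm(d2)
    A=np.c_[d1,-d2];s=np.linalg.lstsq(A,o2-o1,rcond=None)[0]
    a=o1+s[0]*d1;b=o2+s[1]*d2;return (a+b)/2,np.linalg.norm(a-b)
def crop(im,x0,y0,w,h,s,name):
    cv2.imwrite(name,cv2.resize(im[y0:y0+h,x0:x0+w],None,fx=s,fy=s,interpolation=cv2.INTER_CUBIC))
E
python3 - <<'E'
from h import *
s=cv2.imread("pics/scene0.png");t=cv2.imread("pics/top0.png")
crop(s,210,100,160,150,5,"pics/sc0.png");crop(t,230,140,180,120,4.4,"pics/tc0.png") if 0 else crop(t,235,145,160,115,5,"pics/tc0.png")
for n in("scene","top"):
    K,k1,R,tt=cal(n);print(n,-R.T@tt)
E
```

```text
scene [-304.18290065 1081.85740074  941.27306707]
top [ 420.57840973  290.51260103 1366.84485013]
```

View pics/sc0.png

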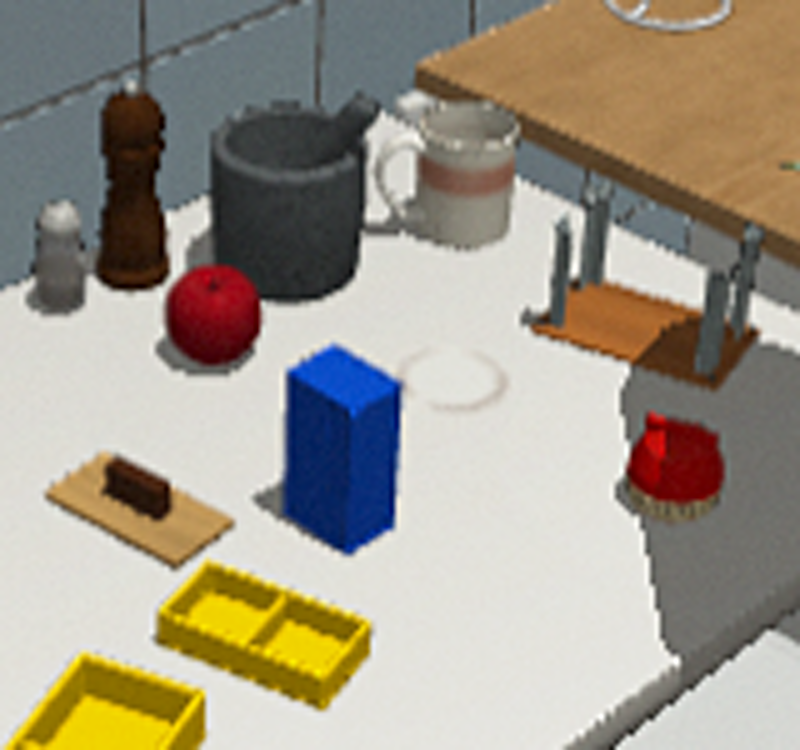

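View pics/tc0.png

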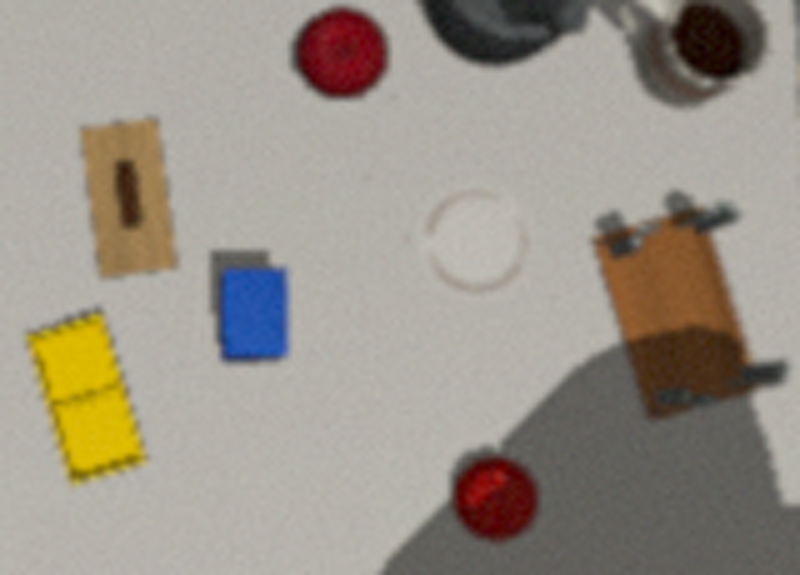

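```bash
python3 - <<'E'
from h import *
s=cv2.imread("pics/scene0.png")
c=s[165:215,262:295].astype(float)
for k in range(3): print(k,c[...,k].min(),c[...,k].max())
c=c[...,0]  # blue
g=np.clip((c-60)*1.4,0,255).astype(np.uint8)
m=np.clip((s[165:215,262:295].astype(float)-np.array([100,20,0]))*np.array([1.8,3,4]),0,255).astype(np.uint8)
cv2.imwrite("pics/bx.png",cv2.resize(m,None,fx=12,fy=12,interpolation=cv2.INTER_NEAREST))
print(s[190,264:294].tolist())
E
```

```text
0 72.0 231.0
1 23.0 234.0
2 0.0 236.0
[[213, 221, 223], [218, 226, 228], [194, 193, 190], [113, 71, 59], [92, 29, 0], [95, 34, 9], [97, 37, 8], [95, 36, 9], [94, 33, 6], [94, 32, 6], [96, 39, 13], [93, 33, 1], [92, 35, 14], [92, 37, 7], [89, 34, 1], [91, 37, 12], [119, 43, 6], [120, 45, 8], [119, 43, 7], [123, 49, 9], [117, 40, 1], [121, 46, 9], [119, 42, 5], [122, 45, 6], [112, 38, 0], [154, 107, 84], [215, 222, 224], [220, 228, 230], [216, 223, 226], [216, 223, 225]]
```

View pics/bx.png

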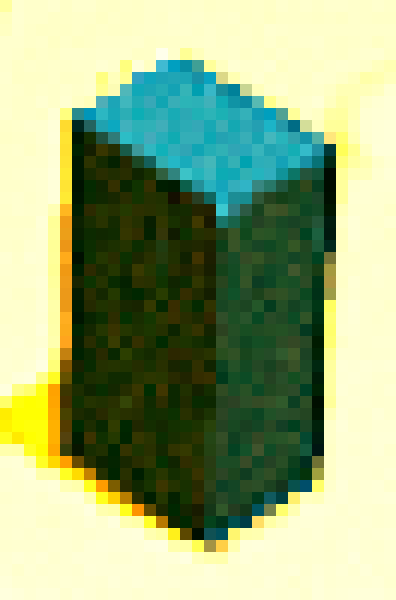

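Both visible side faces of the box are plain. By the camera position, the left one is the +y face. Next I'll measure the outlines in both views.

```bash
cat >> h.py <<'E'
S=6
def up(im): return cv2.resize(im,None,fx=S,fy=S,interpolation=cv2.INTER_CUBIC)
def topx(p): return (np.array(p,float)+0.5)/S-0.5
RNG=dict(blue=((105,120,60),(128,255,255)),yellow=((22,130,90),(33,255,255)))
def mask(im,lo,hi,roi):
    u=cv2.cvtColor(up(im),cv2.COLOR_BGR2HSV); m=cv2.inRange(u,np.array(lo),np.array(hi))
    z=np.zeros_like(m);x0,y0,w,h=[int(v*S) for v in roi];z[y0:y0+h,x0:x0+w]=m[y0:y0+h,x0:x0+w]
    return cv2.morphologyEx(z,cv2.MORPH_CLOSE,np.ones((7,7)))
def big(m):
    c=cv2.findContours(m,cv2.RETR_EXTERNAL,cv2.CHAIN_APPROX_NONE)[0]; return max(c,key=cv2.contourArea)
def ngon(c,n):
    hull=cv2.convexHull(c); 
    for e in np.linspace(2,60,200):
        a=cv2.approxPolyDP(hull,e,True)
        if len(a)<=n: break
    a=a[:,0].astype(float); n=len(a); P=cv2.convexHull(c)[:,0].astype(float); C=c[:,0].astype(float)
    L=[]
    for i in range(n):
        p,q=a[i],a[(i+1)%n];d=(q-p)/np.linalg.norm(q-p);nn=np.array([-d[1],d[0]])
        s=(C-p)@d;k=(abs((C-p)@nn)<7)&(s>.12*np.linalg.norm(q-p))&(s<.88*np.linalg.norm(q-p))
        L.append(cv2.fitLine(C[k].astype(np.float32),cv2.DIST_HUBER,0,.01,.01).ravel())
    out=[]
    for i in range(n):
        l1,l2=L[i-1],L[i];s=np.linalg.solve(np.c_[l1[:2],-l2[:2]],l2[2:]-l1[2:]);out.append(l1[2:]+s[0]*l1[:2])
    return topx(out)
E
python3 - <<'E'
from h import *
np.set_printoptions(precision=1,suppress=True)
s=cv2.imread("pics/scene0.png");t=cv2.imread("pics/top0.png")
def quad(im,n,col,roi,k):
    return ngon(big(mask(im,*RNG[col],roi)),k)
q=quad(t,"top","blue",(270,190,30,35),4);print("box top px",q);print(onz("top",q,120))
q=quad(s,"scene","blue",(255,160,45,55),6);print("box scene px",q);print(onz("scene",q,120));print(onz("scene",q,0))
q=quad(t,"top","yellow",(238,200,30,45),4);print("tray top px",q);print(onz("top",q,28));print(onz("top",q,0))
q=quad(s,"scene","yellow",(236,205,52,40),6);print("tray scene px",q);print(onz("scene",q,28));print(onz("scene",q,0))
for n,im,pts in(("s",s,[(238,200),(230,197),(340,160),(325,160)]),("t",t,[(258,175),(254,190),(369,205),(362,195),(375,218)])):
    h=cv2.cvtColor(im,cv2.COLOR_BGR2HSV);print(n,[(p,h[p[1],p[0]].tolist()) for p in pts])
E
```

```text
box top px [[291.6 198.5]
 [291.6 215.7]
 [279.  216.2]
 [278.7 198.2]]
[[538.3 198.2 120. ]
 [476.8 199.5 120. ]
 [475.6 244.1 120. ]
 [540.1 244.4 120. ]]
box scene px [[276.3 168.4]
 [289.7 176.3]
 [287.9 204.8]
 [278.9 210.4]
 [266.7 202.6]
 [267.4 173.7]]
[[543.5 196.3 120. ]
 [482.4 196.8 120. ]
 [384.6 307.6 120. ]
 [384.5 345.8 120. ]
 [434.7 345.9 120. ]
 [541.7 239.3 120. ]]
[[667.4  66.9   0. ]
 [597.3  67.5   0. ]
 [485.2 194.4   0. ]
 [485.1 238.2   0. ]
 [542.7 238.4   0. ]
 [665.3 116.2  -0. ]]
tray top px [[254.7 206.9]
 [263.8 236.9]
 [248.8 241.2]
 [240.  211.8]]
[[516.5 333.2  28. ]
 [401.9 300.   28. ]
 [386.7 357.   28. ]
 [498.2 389.8  28. ]]
[[518.5 334.1   0. ]
 [401.5 300.2   0. ]
 [386.  358.3   0. ]
 [499.9 391.8   0. ]]
tray scene px [[241.2 221.4]
 [251.2 211.5]
 [283.6 223.8]
 [283.1 230.4]
 [274.2 241.5]
 [241.2 228.1]]
[[503.5 388.2  28. ]
 [518.5 332.2  28. ]
 [405.2 299.4  28. ]
 [385.1 322.3  28. ]
 [368.7 377.   28. ]
 [479.9 409.1  28. ]]
[[528.3 366.9   0. ]
 [543.7 309.2   0. ]
 [427.  275.4   0. ]
 [406.2 299.   -0. ]
 [389.4 355.4  -0. ]
 [504.  388.5   0. ]]
s [((238, 200), [13, 166, 40]), ((230, 197), [17, 141, 150]), ((340, 160), [14, 191, 143]), ((325, 160), [13, 188, 170])]
t [((258, 175), [17, 122, 155]), ((254, 190), [17, 110, 148]), ((369, 205), [14, 169, 139]), ((362, 195), [13, 126, 109]), ((375, 218), [15, 176, 74])]
```

```bash
python3 - <<'E'
from h import *
np.set_printoptions(precision=1,suppress=True)
s=cv2.imread("pics/scene0.png");t=cv2.imread("pics/top0.png")
W=((8,70,0),(24,255,255))
def q(im,rng,roi,k):
    m=mask(im,*rng,roi);return ngon(big(m),k),m
a,m1=q(t,((8,55,0),(24,255,255)),(245,162,32,45),4);print("lid top",onz("top",a,8))
a,m2=q(s,W,(212,185,50,32),4);print("lid scene",onz("scene",a,8))
H=((0,60,0),(24,255,80))
for n,im,roi in(("top",t,(250,170,22,25)),("scene",s,(225,188,30,20))):
    c=big(mask(im,*H,roi));r=cv2.minAreaRect(c);print("handle",n,topx(r[0]),np.array(r[1])/S,r[2], topx(cv2.boxPoints(r)).tolist())
# carrier
a,m3=q(t,W,(352,180,38,52),4);print("car top",a,onz("top",a,6))
a,m4=q(s,W,(312,152,54,30),4);print("car scene",a,onz("scene",a,6))
v=np.zeros((600,800),np.uint8)
for k,(m,roi) in enumerate(((m1,(245,162,50,50)),(m2,(212,175,65,50)),(m3,(345,180,50,50)),(m4,(310,145,65,50)))):
    x,y,w,h=[i*S for i in roi];c=m[y:y+h,x:x+w];v[(k//2)*300:(k//2)*300+h,(k%2)*400:(k%2)*400+c.shape[1]]=c[:300,:400]
cv2.imwrite("pics/m.png",v)
big4=np.vstack([cv2.resize(s[128:183,308:372],(0,0),fx=8,fy=8,interpolation=cv2.INTER_CUBIC)]);cv2.imwrite("pics/cs.png",big4)
cv2.imwrite("pics/ct.png",cv2.resize(t[178:232,350:398],(0,0),fx=10,fy=10,interpolation=cv2.INTER_CUBIC))
E
```

```text
lid top [[670.6 288.5   8. ]
 [552.  273.8   8. ]
 [544.4 334.5   8. ]
 [662.3 349.1   8. ]]
lid scene [[666.3 352.7   8. ]
 [673.4 286.4   8. ]
 [552.3 275.2   8. ]
 [544.4 337.2   8. ]]
handle top [259.9 183.2] [12.4  3.2] 82.23483276367188 [[257.506591796875, 177.29833984375], [260.6898193359375, 176.8642578125], [262.3713785807292, 189.195556640625], [259.1881510416667, 189.629638671875]]
handle scene [237.  197.6] [14.8  7.5] 25.74070930480957 [[228.6532999674479, 197.77775065104166], [231.90985107421875, 191.02347819010416], [245.2469685872396, 197.45389811197916], [241.99041748046875, 204.20817057291666]]
car top [[373.7 186.2]
 [386.5 222.2]
 [364.4 228.6]
 [353.  192.1]] [[ 593.3 -133.6    6. ]
 [ 452.3 -176.6    6. ]
 [ 428.8  -89.6    6. ]
 [ 571.4  -50.9    6. ]]
car scene [[315.4 165.5]
 [326.1 154.2]
 [361.4 166.2]
 [352.8 177.9]] [[ 574.4  -48.9    6. ]
 [ 598.6 -140.9    6. ]
 [ 452.8 -172.7    6. ]
 [ 428.   -86.6    6. ]]
```

View pics/m.png

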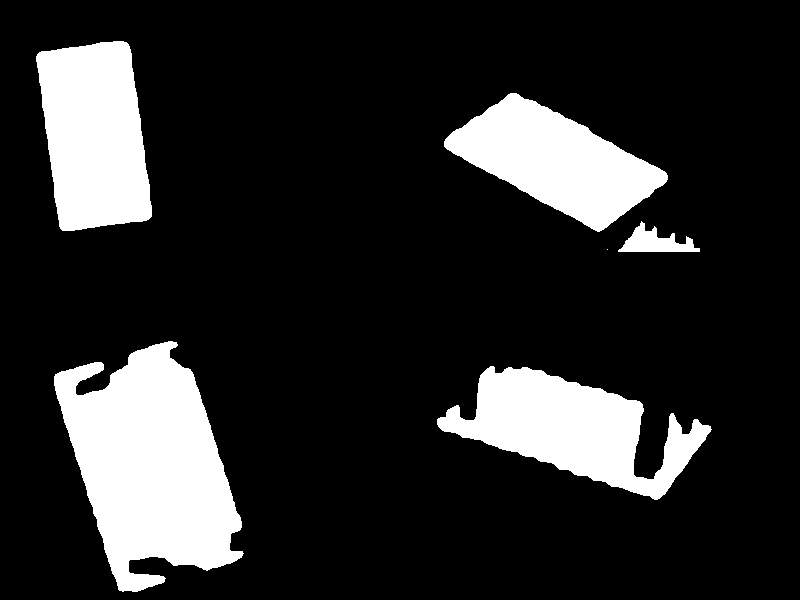

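View pics/cs.png

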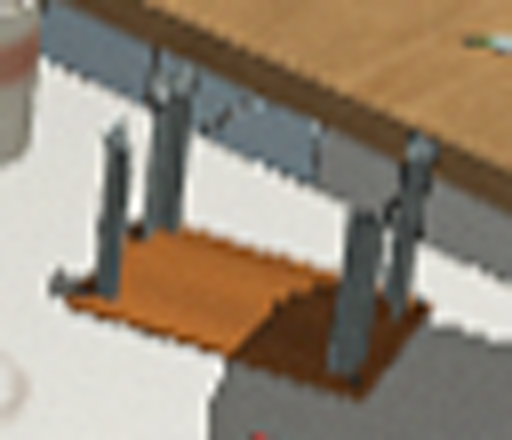

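View pics/ct.png

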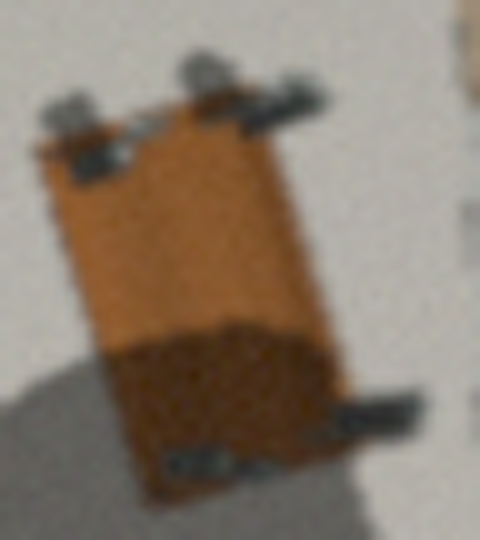

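```bash
python3 - <<'E'
from h import *
np.set_printoptions(precision=1,suppress=True)
print("table corner",tri((293.5,113.5),(405,109.5)))
print(onz("top",[(405,109.5),(405,285)],0),onz("top",[(405,109.5),(405,285)],100))
print("lid handle",tri((237,197.6),(259.9,183.2)), onz("top",[(259.9,183.2)],36))
print("mug",onz("top",[(375,154)],96),"apple",onz("top",[(303,155.5)],36),"timer",onz("top",[(334,244)],40),"mortar",onz("top",[(337,139)],100),"pepper",onz("top",[(312,118)],150))
print("post tips")
# post tips: scene crop px/8+ (308,128); top crop px/10+(350,178)
sc=[(116,130),(172,75),(360,215),(418,148)]
tp=[(70,110),(207,68),(180,462),(385,412)]
for a in sc: print(onz("scene",[(a[0]/8+308,a[1]/8+128)],94))
for a in tp: print(onz("top",[(a[0]/10+350,a[1]/10+178)],94))
E
```

```text
table corner (array([ 894.3, -266.4,   29.7]), np.float64(2.4474104084851045))
[[ 905.8 -278.     0. ]
 [ 212.  -237.6    0. ]] [[ 870.3 -236.4  100. ]
 [ 227.2 -198.9  100. ]]
lid handle (array([609.1, 313. ,  23. ]), np.float64(1.2895183652246114)) [[606.8 312.3  36. ]]
mug [[ 702.2 -116.1   96. ]] apple [[713.  144.2  36. ]] timer [[372.4  36.7  40. ]] mortar [[759.7  23.6 100. ]] pepper [[824.7 121.  150. ]]
post tips
[[567.2 -69.6  94. ]]
[[ 582.  -127.9   94. ]]
[[445.7 -92.7  94. ]]
[[ 462.7 -158.9   94. ]]
[[572.7 -44.2  94. ]]
[[587.6 -95.2  94. ]]
[[443.7 -78.7  94. ]]
[[ 460.8 -154.1   94. ]]
```

Measured so far, all consistent with the given sizes:

| Item | Centre (mm) | Yaw |
|---|---|---|
| Box | (512, 218) | about 0 |
| Tray | (452.5, 344.5) | 16.2° |
| Lid | (608, 312) | 7° |
| Carrier | (512.5, −112.3) | 15.2° |

First I turn the tool so the jaws lie along world x.

```bash
python3 -m handwheel '[[0,0,0,0,0,-1,-1],[0,0,0,0,0,-1,-1],[0,0,0,0,0,-1,-1],[0,0,0,0,0,-1,-1],[0,0,0,0,0,-1,-1],[0,0,0,0,0,-1,-1],[0,0,0,0,0,-1,-1],[0,0,0,0,0,-1,-1],[0,0,0,0,0,-1,-1],[0,0,0,0,0,-1,-1],[0,0,0,0,0,-1,-1],[0,0,0,0,0,-1,-1],[0,0,0,0,0,-1,-1],[0,0,0,0,0,-1,-1],[0,0,0,0,0,-1,-1],[0,0,0,0,0,-0.5,-1]]'
cat >> h.py <<'E'
def st():
    o=bot.get_obs();R=np.array(o["eef_rot"]);print("t%.2f"%o["t"],"p",np.round(o["position"],1),"az %.3f"%np.arctan2(R[1,0],R[0,0]),"z",np.round(R[:,2],3),"F",np.round(o["contact_force"],1),"w %.1f"%o["gripper_width"],"q",np.round(o["qpos"],2));return np.array(o["position"]),R
def go(P,az=None):
    p,R=st();d=R.T@(np.array(P)-p);print("shift rows(30mm)",np.round(d/30,2))
    if az is not None: 
        a=(az-np.arctan2(R[1,0],R[0,0])+np.pi/2)%np.pi-np.pi/2;print("wz rows",round(-a/.08,2))
E
python3 -c "
from h import *
st()"
```

```text
t: 1.43
position: [224.0, -658.4, 206.8]
eef_rot: [[0.998, 0.058, -0.004], [0.058, -0.998, 0.012], [-0.003, -0.012, -1.0]]
contact_force: [-0.1, -0.0, 0.6]
gripper_width: 91.2
t1.43 p [ 224.  -658.4  206.8] az 0.058 z [-0.004  0.012 -1.   ] F [-0.1 -0.   0.6] w 91.2 q [-1.28  0.38  1.74 -0.    1.03 -1.33]
```

```bash
python3 -m handwheel '[[0.8,-0.9,-0.05,0,0,0,-1],[0.8,-0.9,-0.05,0,0,0,-1],[0.8,-0.9,-0.05,0,0,0,-1],[0.8,-0.9,-0.05,0,0,0,-1],[0.8,-0.9,-0.05,0,0,0,-1],[0.8,-0.9,-0.05,0,0,0,-1],[0.8,-0.9,-0.05,0,0,0,-1],[0.8,-0.9,-0.05,0,0,0,-1],[0.8,-0.9,-0.05,0,0,0,-1],[0.8,-0.9,-0.05,0,0,0,-1],[0.8,-0.9,-0.05,0,0,0,-1],[0.8,-0.9,-0.05,0,0,0,-1],[0.8,-0.9,-0.05,0,0,0,-1],[0.8,-0.9,-0.05,0,0,0,-1],[0.8,-0.9,-0.05,0,0,0,-1],[0.8,-0.9,-0.05,0,0,0,-1]]'
python3 -c "
from h import *
go([512,218.5,215],0)"
```

```text
t: 2.77
position: [590.4, -185.6, 232.0]
eef_rot: [[0.999, 0.053, -0.007], [0.053, -0.998, 0.015], [-0.007, -0.016, -1.0]]
contact_force: [1.9, -0.9, -0.4]
gripper_width: 90.9
t2.77 p [ 590.4 -185.6  232. ] az 0.053 z [-0.007  0.015 -1.   ] F [ 1.9 -0.9 -0.4] w 90.9 q [-0.35  0.24  1.89  0.01  1.03 -0.41]
shift rows(30mm) [ -1.9  -13.58   0.79]
wz rows 0.66
```

```bash
python3 -m handwheel '[[-0.14,-1,0,0,0,0.1,-1],[-0.14,-1,0,0,0,0.1,-1],[-0.14,-1,0,0,0,0.1,-1],[-0.14,-1,0,0,0,0.1,-1],[-0.14,-1,0,0,0,0.1,-1],[-0.14,-1,0,0,0,0.1,-1],[-0.14,-1,0,0,0,0.1,-1],[-0.14,-1,0,0,0,0,-1],[-0.14,-1,0,0,0,0,-1],[-0.14,-1,0,0,0,0,-1],[-0.14,-1,0,0,0,0,-1],[-0.14,-1,0,0,0,0,-1],[-0.14,-1,0,0,0,0,-1],[0,-0.5,0,0,0,0,-1]]'
python3 -c "
from h import *
go([512,218.5,215],0)"
```

```text
t: 3.93
position: [526.8, 240.6, 236.5]
eef_rot: [[1.0, -0.004, -0.01], [-0.004, -1.0, 0.015], [-0.01, -0.015, -1.0]]
contact_force: [-0.6, -0.9, -0.5]
gripper_width: 90.9
t3.93 p [526.8 240.6 236.5] az -0.004 z [-0.01   0.015 -1.   ] F [-0.6 -0.9 -0.5] w 90.9 q [0.38 0.16 1.97 0.02 1.01 0.37]
shift rows(30mm) [-0.48  0.75  0.71]
wz rows -0.04
```

```bash
python3 -m handwheel '[[-0.48,0.75,0.7,-0.19,0.12,0,-1],[0,0,0,0,0,0,-1],[0,0,0,0,0,0,-1]]'
python3 - <<'E'
from h import *
go([512,218.5,100],0)
s=bot.camera("scene")[:,:,::-1];t=bot.camera("top")[:,:,::-1]
cv2.imwrite("pics/s1.png",s);cv2.imwrite("pics/t1.png",t)
a=cv2.resize(s[110:220,230:320],(400,489),interpolation=cv2.INTER_CUBIC);b=cv2.resize(t[160:260,240:320],(391,489),interpolation=cv2.INTER_CUBIC)
cv2.imwrite("pics/c1.png",np.hstack([a,b]))
E
```

```text
t: 4.18
position: [511.0, 222.0, 214.4]
eef_rot: [[1.0, 0.002, -0.0], [0.002, -1.0, -0.0], [-0.0, 0.0, -1.0]]
contact_force: [0.3, 0.1, 0.5]
gripper_width: 91.1
t4.18 p [511.  222.  214.4] az 0.002 z [-0. -0. -1.] F [0.3 0.1 0.5] w 91.1 q [ 0.37  0.15  2.02 -0.    0.96  0.37]
shift rows(30mm) [0.03 0.12 3.81]
wz rows 0.02
```

View pics/c1.png

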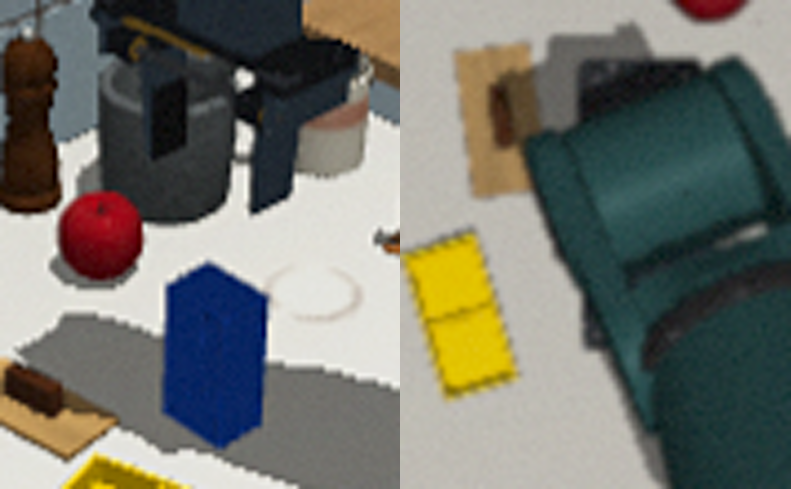

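The fingers straddle the box along world x, with clearance on both sides in the scene view, so I descend and grip near the top.

```bash
python3 -m handwheel '[[0.03,0.12,0.9,0,0,0,-1],[0,0,0.9,0,0,0,-1],[0,0,0.9,0,0,0,-1],[0,0,0.7,0,0,0,-1],[0,0,0.4,0,0,0,-1],[0,0,0,0,0,0,-1]]'
python3 -c "
from h import *
go([512,218.5,88],0)"
```

```text
t: 4.78
position: [516.8, 217.9, 99.8]
eef_rot: [[1.0, -0.002, 0.006], [-0.002, -1.0, 0.003], [0.006, -0.003, -1.0]]
contact_force: [-0.3, 0.2, 0.4]
gripper_width: 91.3
t4.78 p [516.8 217.9  99.8] az -0.002 z [ 0.006  0.003 -1.   ] F [-0.3  0.2  0.4] w 91.3 q [0.36 0.33 2.06 0.   0.74 0.36]
shift rows(30mm) [-0.16 -0.02  0.39]
wz rows -0.03
```

```bash
python3 -m handwheel '[[-0.16,0,0.38,0,0,0,-1],[0,0,0,0,0,0,-1],[0,0,-0.01,0,0,0,1],[0,0,-0.01,0,0,0,1],[0,0,-0.01,0,0,0,1],[0,0,-0.01,0,0,0,1],[0,0,-0.01,0,0,0,1],[0,0,-0.01,0,0,0,1]]'
python3 -c "
from h import *
go([512,200,200],0)"
```

```text
t: 5.45
position: [514.6, 218.8, 94.3]
eef_rot: [[1.0, -0.003, 0.011], [-0.003, -1.0, 0.005], [0.011, -0.005, -1.0]]
contact_force: [-0.1, -0.5, -1.6]
gripper_width: 63.0
t5.45 p [514.6 218.8  94.3] az -0.003 z [ 0.011  0.005 -1.   ] F [-0.1 -0.5 -1.6] w 63.0 q [0.36 0.33 2.07 0.   0.72 0.36]
shift rows(30mm) [-0.04  0.61 -3.53]
wz rows -0.04
```

```bash
python3 -m handwheel '[[0,0,0,0,0,0,1],[0,0,0,0,0,0,1],[-0.05,0.1,-0.5,0,0,0,1],[-0.05,0.1,-0.8,0,0,0,1],[0,0.1,-0.8,0,0,0,1],[0,0.1,-0.8,0,0,0,1],[0,0,-0.5,0,0,0,1],[0,0,0,1,0,0,1],[0,0,0,1,0,0,1],[0,0,0,1,0,0,1]]'
python3 -c "
from h import *
st()"
```

```text
t: 6.28
position: [510.0, 207.6, 201.6]
eef_rot: [[1.0, 0.004, 0.013], [0.001, -0.969, 0.247], [0.013, -0.247, -0.969]]
contact_force: [0.4, 0.8, -1.7]
gripper_width: 62.8
t6.28 p [510.  207.6 201.6] az 0.001 z [ 0.013  0.247 -0.969] F [ 0.4  0.8 -1.7] w 62.8 q [0.23 0.13 2.1  0.32 0.87 0.02]
```

```bash
python3 -m handwheel '[[0,0,0,1,0,0,1],[0,0,0,1,0,0,1],[0,0,0,1,0,0,1],[0,0,0,1,0,0,1],[0,0,0,1,0,0,1],[0,0,0,1,0,0,1],[0,0,0,1,0,0,1],[0,0,0,1,0,0,1],[0,0,0,1,0,0,1],[0,0,0,1,0,0,1],[0,0,0,0,0,0,1]]'
python3 - <<'E'
from h import *
st()
s=bot.camera("scene")[:,:,::-1];t=bot.camera("top")[:,:,::-1]
cv2.imwrite("pics/s2.png",s);cv2.imwrite("pics/t2.png",t)
a=cv2.resize(s[90:230,200:350],(525,490),interpolation=cv2.INTER_CUBIC);b=cv2.resize(t[140:260,240:340],(275,330),interpolation=cv2.INTER_CUBIC)
b=cv2.copyMakeBorder(b,0,160,0,0,0)
cv2.imwrite("pics/c2.png",np.hstack([a,b]))
E
```

```text
t: 7.2
position: [513.1, 205.1, 204.8]
eef_rot: [[1.0, 0.024, 0.02], [-0.007, -0.46, 0.888], [0.03, -0.887, -0.46]]
contact_force: [0.0, -0.1, -2.4]
gripper_width: 62.6
t7.20 p [513.1 205.1 204.8] az -0.007 z [ 0.02   0.888 -0.46 ] F [ 0.  -0.1 -2.4] w 62.6 q [-0.11  0.34  2.17  1.21  1.24 -0.93]
```

View pics/c2.png

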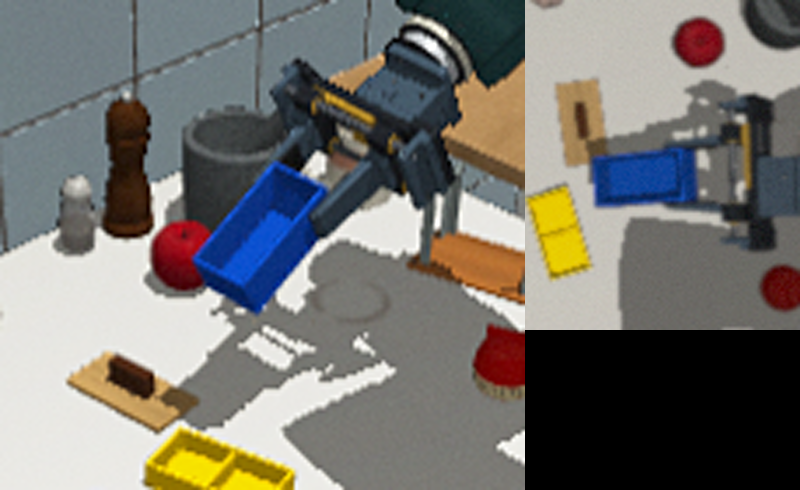

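The box is held mouth up at 63°, so I lower it toward the counter.

```bash
python3 -m handwheel '[[0,0.75,0.5,0,0,0,1],[0,0.75,0.5,0.4,0,0,1],[0,0.75,0.5,0.4,0,0,1],[0,0.6,0.4,0.4,0,0,1],[0,0.2,0.1,0.4,0,0,1],[0,0,0,0,0,0,1]]'
python3 -c "
from h import *
go([513,215,56])"
```

```text
t: 7.8
position: [522.0, 220.4, 97.4]
eef_rot: [[0.999, 0.042, 0.015], [0.001, -0.363, 0.932], [0.045, -0.931, -0.363]]
contact_force: [-0.3, 0.2, -1.6]
gripper_width: 62.7
t7.80 p [522.  220.4  97.4] az 0.001 z [ 0.015  0.932 -0.363] F [-0.3  0.2 -1.6] w 62.7 q [-0.1   0.62  2.12  1.34  1.26 -1.2 ]
shift rows(30mm) [-0.36  1.34  0.33]
```

```bash
python3 -m handwheel '[[-0.15,0.45,0,0,-0.2,0.5,1],[-0.1,0.4,0.1,0,0,0,1],[-0.1,0.3,0.1,0,0,0,1],[0,0.1,0,0,0,0,1],[0,0,0,0,0,0,1]]'
python3 -c "
from h import *
go([513,215,54])"
```

```text
t: 8.22
position: [513.7, 213.1, 60.9]
eef_rot: [[1.0, 0.009, -0.003], [0.006, -0.374, 0.928], [0.008, -0.928, -0.374]]
contact_force: [-0.1, -0.2, -1.7]
gripper_width: 62.8
t8.22 p [513.7 213.1  60.9] az 0.006 z [-0.003  0.928 -0.374] F [-0.1 -0.2 -1.7] w 62.8 q [-0.12  0.69  2.11  1.33  1.25 -1.22]
shift rows(30mm) [-0.02  0.19  0.14]
```

```bash
python3 -m handwheel '[[0,0.1,0.05,0,0,0,1],[0,0.1,0.03,0,0,0,1],[0,0.05,0,0,0,0,1],[0,0,0,0,0,0,1]]'
python3 -c "
from h import *
go([513,215,54])"
```

```text
t: 8.55
position: [514.6, 212.8, 54.2]
eef_rot: [[1.0, 0.013, -0.002], [0.007, -0.374, 0.927], [0.011, -0.927, -0.374]]
contact_force: [-0.3, -0.8, -0.4]
gripper_width: 62.9
t8.55 p [514.6 212.8  54.2] az 0.007 z [-0.002  0.927 -0.374] F [-0.3 -0.8 -0.4] w 62.9 q [-0.12  0.7   2.1   1.33  1.25 -1.23]
shift rows(30mm) [-0.05 -0.02  0.07]
```

Contact shows in the force, which went from −1.7 to −0.4 N. I release and back off.

```bash
python3 -m handwheel '[[0,0,0,0,0,0,-1],[0,0,0,0,0,0,-1],[0,0,0,0,0,0,-1],[0,0,0,0,0,0,-1],[0,0,-0.6,0,0,0,-1],[0,-0.1,-0.9,0,0,0,-1],[0,-0.3,-0.9,-0.3,0,0,-1],[0,-0.8,-0.5,-1,0,0,-1],[0,-1,-0.2,-1,0,0,-1],[0,-1,0,-1,0,0,-1],[0,-0.8,0,-1,0,0,-1]]'
python3 - <<'E'
from h import *
st()
s=bot.camera("scene")[:,:,::-1];t=bot.camera("top")[:,:,::-1]
cv2.imwrite("pics/s3.png",s);cv2.imwrite("pics/t3.png",t)
a=cv2.resize(s[90:230,200:350],(525,490),interpolation=cv2.INTER_CUBIC);b=cv2.resize(t[140:260,240:340],(275,330),interpolation=cv2.INTER_CUBIC)
b=cv2.copyMakeBorder(b,0,160,0,0,0)
cv2.imwrite("pics/c3.png",np.hstack([a,b]))
E
```

```text
t: 9.47
position: [513.0, 180.5, 194.5]
eef_rot: [[1.0, 0.0, 0.004], [-0.003, -0.671, 0.741], [0.003, -0.741, -0.671]]
contact_force: [1.1, -0.5, 0.2]
gripper_width: 91.3
t9.47 p [513.  180.5 194.5] az -0.003 z [ 0.004  0.741 -0.671] F [ 1.1 -0.5  0.2] w 91.3 q [-0.08  0.25  2.15  0.98  1.09 -0.72]
```

View pics/c3.png

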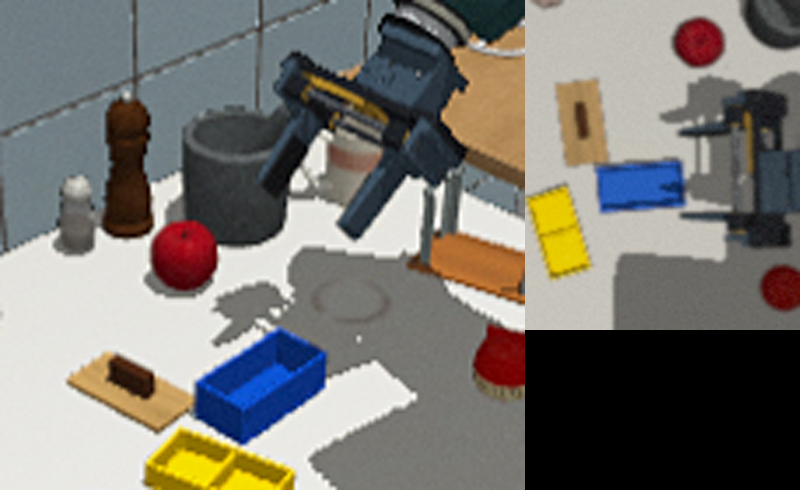

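The box now lies base down, mouth up (scene crop about (260,385)), with one corner close to the lid. I'll measure it.

```bash
python3 - <<'E'
from h import *
np.set_printoptions(precision=1,suppress=True)
s=cv2.imread("pics/s3.png");t=cv2.imread("pics/t3.png")
B=((100,110,30),(130,255,255))
q=ngon(big(mask(s,*B,(250,178,48,42))),6);print(onz("scene",q,45));print(onz("scene",q,0))
q=ngon(big(mask(t,*B,(264,195,26,25))),4);print(onz("top",q,45));print(onz("top",q,0))
E
```

```text
[[490.1 168.3  45. ]
 [453.9 210.1  45. ]
 [446.5 323.   45. ]
 [504.9 326.5  45. ]
 [542.5 289.   45. ]
 [549.8 170.3  45. ]]
[[530.  122.5   0. ]
 [492.  166.3   0. ]
 [484.2 284.9   0. ]
 [545.5 288.5   0. ]
 [585.  249.2   0. ]
 [592.7 124.5   0. ]]
[[483.2 202.2  45. ]
 [479.1 286.6  45. ]
 [539.4 290.9  45. ]
 [544.9 200.9  45. ]]
[[485.4 199.1   0. ]
 [481.1 286.5   0. ]
 [543.4 290.9   0. ]
 [549.2 197.8   0. ]]
```

```bash
python3 -m handwheel '[[0,0,0,-1,0,0,-1],[0,0,0,-1,0,0,-1],[0,0,0,-1,0,0,-1],[0,0,0,-1,0,0,-1],[0,0,0,-1,0,0,-1],[0,0,0,-1,0,0,-1],[0,0,0,-1,0,0,-1],[0,0,0,-1,0,0,-1],[0,0,0,-1,0,0,-1],[0,0,0,-1,0,0,-1],[0,0,0,0,0,-0.8,-1]]'
python3 -c "
from h import *
p,R=st()
w=np.cross(R[:,2],[0,0,-1]);print('lev',np.round(R.T@w/.08,2))
go([515.5,228.5,150],.061)"
```

```text
t: 10.48
position: [512.6, 180.1, 195.9]
eef_rot: [[0.998, 0.062, 0.011], [0.062, -0.998, -0.001], [0.011, 0.002, -1.0]]
contact_force: [-0.4, 0.1, 0.9]
gripper_width: 91.3
t10.48 p [512.6 180.1 195.9] az 0.062 z [ 0.011 -0.001 -1.   ] F [-0.4  0.1  0.9] w 91.3 q [ 0.3   0.15  2.07 -0.    0.91  0.24]
lev [ 0.02 -0.13 -0.  ]
t10.48 p [512.6 180.1 195.9] az 0.062 z [ 0.011 -0.001 -1.   ] F [-0.4  0.1  0.9] w 91.3 q [ 0.3   0.15  2.07 -0.    0.91  0.24]
shift rows(30mm) [ 0.18 -1.61  1.53]
wz rows 0.01
```

```bash
cat >> h.py <<'E'
def lev():
    o=bot.get_obs();R=np.array(o["eef_rot"]);print('lev',np.round(R.T@np.cross(R[:,2],[0,0,-1])/.08,2))
E
python3 -m handwheel '[[0.1,-0.8,0.7,0,-0.13,0,-1],[0.1,-0.8,0.8,0,0,0,-1],[0,0,0.8,0,0,0,-1],[0,0,0.8,0,0,0,-1],[0,0,0.7,0,0,0,-1],[0,0,0,0,0,0,-1]]'
python3 -c "
from h import *
lev()
go([515.5,228.5,20],.061)"
```

```text
t: 10.98
position: [513.9, 230.1, 75.1]
eef_rot: [[0.998, 0.069, -0.006], [0.069, -0.998, -0.003], [-0.006, 0.003, -1.0]]
contact_force: [-1.5, -0.5, -1.0]
gripper_width: 91.2
lev [0.04 0.08 0.  ]
t10.98 p [513.9 230.1  75.1] az 0.069 z [-0.006 -0.003 -1.   ] F [-1.5 -0.5 -1. ] w 91.2 q [ 0.38  0.38  2.06 -0.    0.71  0.31]
shift rows(30mm) [0.06 0.05 1.84]
wz rows 0.1
```

```bash
python3 -m handwheel '[[0.06,0.05,0.6,0,0.08,0.1,-1],[0,0,0.6,0,0,0,-1],[0,0,0.4,0,0,0,-1],[0,0,0.2,0,0,0,-1],[0,0,0,0,0,0,-1]]'
python3 -c "
from h import *
lev()
go([515.5,228.5,20],.061)"
```

```text
t: 11.4
position: [515.1, 227.3, 19.5]
eef_rot: [[0.998, 0.061, -0.005], [0.061, -0.998, -0.004], [-0.005, 0.004, -1.0]]
contact_force: [-0.8, 0.1, -0.6]
gripper_width: 91.3
lev [0.05 0.06 0.  ]
t11.40 p [515.1 227.3  19.5] az 0.061 z [-0.005 -0.004 -1.   ] F [-0.8  0.1 -0.6] w 91.3 q [ 0.38  0.48  2.06 -0.    0.61  0.32]
shift rows(30mm) [ 0.02 -0.04 -0.02]
wz rows -0.01
```

```bash
python3 -m handwheel '[[0,-0.03,0,0,0.05,0,-1],[0,0,-0.01,0,0,0,1],[0,0,-0.01,0,0,0,1],[0,0,-0.01,0,0,0,1],[0,0,-0.01,0,0,0,1],[0,0,-0.01,0,0,0,1],[0,0,-0.01,0,0,0,1],[0,0,-0.01,0,0,0,1]]'
python3 - <<'E'
from h import *
np.set_printoptions(precision=1,suppress=True)
go([515.5,228.5,120])
s=bot.camera("scene")[:,:,::-1];cv2.imwrite("pics/s4.png",s)
cv2.imwrite("pics/c4.png",cv2.resize(s[110:230,210:340],None,fx=5,fy=5,interpolation=cv2.INTER_CUBIC))
E
```

```text
t: 12.07
position: [516.9, 229.0, 25.9]
eef_rot: [[0.998, 0.061, 0.003], [0.061, -0.998, -0.002], [0.003, 0.002, -1.0]]
contact_force: [-0.4, -0.5, -1.3]
gripper_width: 62.0
t12.07 p [516.9 229.   25.9] az 0.061 z [ 0. -0. -1.] F [-0.4 -0.5 -1.3] w 62.0 q [ 0.4  0.5  2.1 -0.   0.6  0.3]
shift rows(30mm) [-0.   0.  -3.1]
```

View pics/c4.png

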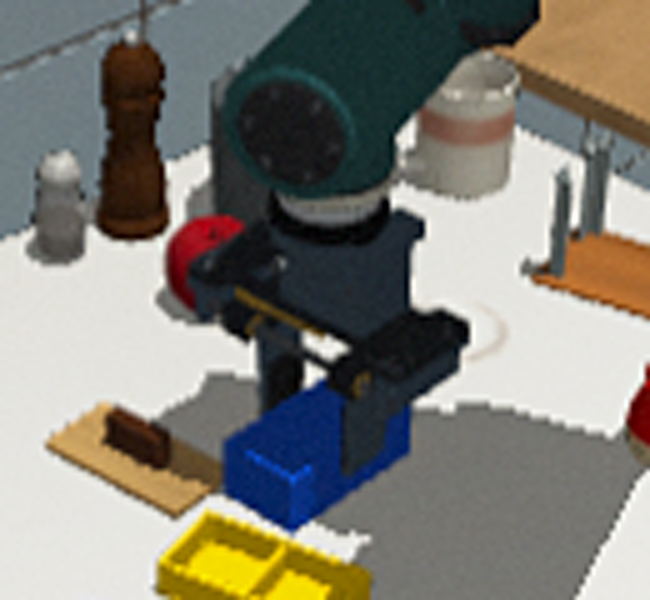

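```bash
python3 -m handwheel '[[0,0,-0.3,0,0,0,1],[0,0,-0.8,0,0,0,1],[0,0,-0.9,0,0,0,1],[0,0,-0.9,0,0,0,1],[0,0,-0.9,0,0,0,1],[0,0.5,-0.5,0,0,0,1],[-0.07,1,0,0,0,0,1],[-0.07,1,0,0,0,0,1],[-0.07,1,0,0,0,0,1],[-0.07,1,0,0,0,0,1],[-0.07,1,0,0,0,0,1],[-0.07,1,0,0,0,0,1],[-0.07,1,0,0,0,0,1],[-0.07,1,0,0,0,0,1],[-0.07,0.9,0,0,0,0,1],[0,0.5,0,0,0,0,1]]'
python3 -c "
from h import *
lev();go([512.5,-112.3,150],-1.306)"
```

```text
t: 13.45
position: [514.5, -78.6, 171.9]
eef_rot: [[0.998, 0.067, 0.008], [0.067, -0.998, -0.003], [0.008, 0.003, -1.0]]
contact_force: [0.1, 0.7, -2.4]
gripper_width: 61.7
lev [ 0.04 -0.1  -0.  ]
t13.45 p [514.5 -78.6 171.9] az 0.067 z [ 0.008 -0.003 -1.   ] F [ 0.1  0.7 -2.4] w 61.7 q [-0.2   0.15  2.12 -0.    0.86 -0.26]
shift rows(30mm) [-0.15  1.11  0.73]
wz rows 17.16
```

```bash
python3 -m handwheel '[[-0.1,0.6,0.2,0,0,0.5,1],[0,0,0,0,0,1,1],[0,0,0,0,0,1,1],[0,0,0,0,0,1,1],[0,0,0,0,0,1,1],[0,0,0,0,0,1,1],[0,0,0,0,0,1,1],[0,0,0,0,0,1,1],[0,0,0,0,0,1,1],[0,0,0,0,0,1,1],[0,0,0,0,0,1,1],[0,0,0,0,0,1,1],[0,0,0,0,0,1,1],[0,0,0,0,0,1,1],[0,0,0,0,0,1,1],[0,0,0,0,0,0.9,1],[0,0,0,0,0,0,1]]'
python3 -c "
from h import *
lev();go([512.5,-112.3,150],-1.306)"
```

```text
t: 14.87
position: [510.0, -102.2, 174.9]
eef_rot: [[0.331, -0.943, 0.011], [-0.943, -0.332, -0.004], [0.007, -0.009, -1.0]]
contact_force: [-0.7, 0.7, -1.9]
gripper_width: 61.6
lev [-0.12 -0.09  0.  ]
t14.87 p [ 510.  -102.2  174.9] az -1.233 z [ 0.011 -0.004 -1.   ] F [-0.7  0.7 -1.9] w 61.6 q [-0.24  0.15  2.12 -0.    0.86  0.99]
shift rows(30mm) [0.34 0.04 0.83]
wz rows 0.91
```

```bash
python3 -m handwheel '[[0.34,0.04,0.4,-0.1,-0.1,0.9,1],[0,0,0.45,0,0,0,1],[0,0,0,0,0,0,1],[0,0,0,0,0,0,1]]'
python3 - <<'E'
from h import *
np.set_printoptions(precision=1,suppress=True)
lev();go([512.5,-112.3,150],-1.306)
s=bot.camera("scene")[:,:,::-1];t=bot.camera("top")[:,:,::-1]
cv2.imwrite("pics/s5.png",s);cv2.imwrite("pics/t5.png",t)
a=cv2.resize(s[90:190,290:390],(400,400),interpolation=cv2.INTER_CUBIC);b=cv2.resize(t[160:240,330:410],(400,400),interpolation=cv2.INTER_CUBIC)
cv2.imwrite("pics/c5.png",np.hstack([a,b]))
E
```

```text
t: 15.2
position: [512.8, -112.6, 151.2]
eef_rot: [[0.269, -0.963, 0.003], [-0.963, -0.269, 0.001], [-0.0, -0.003, -1.0]]
contact_force: [-0.4, 0.2, -1.9]
gripper_width: 61.8
lev [-0.  0.  0.]
t15.20 p [ 512.8 -112.6  151.2] az -1.299 z [ 0.  0. -1.] F [-0.4  0.2 -1.9] w 61.8 q [-0.3  0.2  2.1  0.   0.8  1. ]
shift rows(30mm) [-0.  0.  0.]
wz rows 0.09
```

View pics/c5.png

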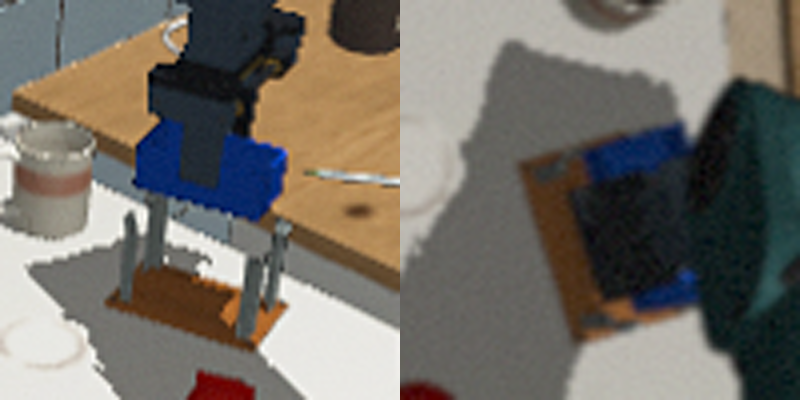

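```bash
python3 - <<'E'
from h import *
np.set_printoptions(precision=1,suppress=True)
s=cv2.imread("pics/s5.png");t=cv2.imread("pics/t5.png")
B=((100,110,20),(130,255,255))
a=np.hstack([cv2.resize(s[115:150,318:368],(400,280),interpolation=cv2.INTER_NEAREST),cv2.resize(t[180:225,350:395],(280,280),interpolation=cv2.INTER_NEAREST)])
cv2.imwrite("pics/c5b.png",np.clip(a.astype(float)*1.5,0,255))
m=mask(s,*B,(320,115,48,35));m=cv2.morphologyEx(m,cv2.MORPH_CLOSE,np.ones((90,90)))
q=ngon(big(m),6);print(q)
c=np.array([512.5,-112.3]);ex=np.array([.965,.262]);ey=np.array([-.262,.965])
for z in(125,130,170,175):
    P=onz("scene",q,z)[:,:2]-c;print(z,(P@np.c_[ex,ey]).tolist().__str__() if 0 else np.round(P@np.c_[ex,ey],1).tolist())
E
```

```text
[ WARN:0@0.551] global loadsave.cpp:1063 imwrite_ Unsupported depth image for selected encoder is fallbacked to CV_8U.
Traceback (most recent call last):
  File "h.py", line 41, in ngon
    L.append(cv2.fitLine(C[k].astype(np.float32),cv2.DIST_HUBER,0,.01,.01).ravel())
             ~~~~~~~~~~~^^^^^^^^^^^^^^^^^^^^^^^^^^^^^^^^^^^^^^^^^^^^^^^^^^
cv2.error: OpenCV(4.12.0) /io/opencv/modules/imgproc/src/linefit.cpp:50: error: (-215:Assertion failed) count > 0 in function 'fitLine2D_wods'
```

View pics/c5b.png

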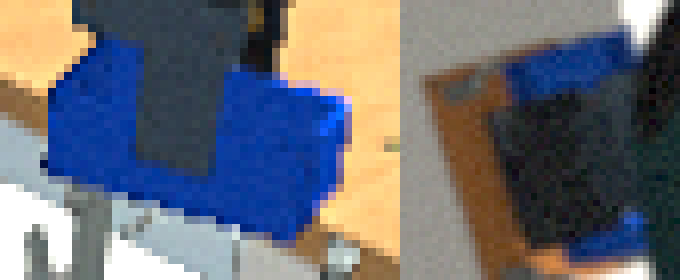

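```bash
python3 - <<'E'
from h import *
np.set_printoptions(precision=1,suppress=True)
c=np.array([512.5,-112.3]);A=np.c_[[.965,.262],[-.262,.965]]
S=[(322.9,135.5),(354.1,144.5),(360,138.9),(361.2,127)];T=[(366.9,189.9),(386.8,184),(376.8,221.6),(388.1,219.7)]
for z in(125,130):
    print(z,"scene base x+y+, x-y+, x-y-:",((onz("scene",S[:3],z)[:,:2]-c)@A).tolist(),"rim x-y-",((onz("scene",S[3:],z+45)[:,:2]-c)@A))
    print("   top rim x+",(onz("top",T[:2],z+45)[:,:2]-c)@A,"base x-",(onz("top",T[2:],z)[:,:2]-c)@A)
E
```

```text
125 scene base x+y+, x-y+, x-y-: [[69.4445311684602, 18.186634489248586], [-51.79631826793088, 17.85774226755031], [-55.17238658420465, -30.75399752077822]] rim x-y- [[-51.1 -36.2]]
   top rim x+ [[ 60.1  39.7]
 [ 60.7 -32.8]] base x- [[-55.6  26.5]
 [-60.2 -14.2]]
130 scene base x+y+, x-y+, x-y-: [[66.10818262729784, 26.44457066024892], [-54.39001796811777, 26.117693035350136], [-57.745406511577514, -22.196280345208926]] rim x-y- [[-53.8 -27.1]]
   top rim x+ [[ 59.9  41.3]
 [ 60.5 -30.9]] base x- [[-55.3  28. ]
 [-59.9 -12.4]]
```

The box in hand sits about 2.5 mm toward +x of the carrier, and both views agree. Its base is about 19.5 mm below the TCP. I correct this and descend in stages.

```bash
python3 -m handwheel '[[0,0.08,0.5,0,0,0.09,1],[0,0,0.5,0,0,0,1],[0,0,0,0,0,0,1],[0,0,0,0,0,0,1]]'
python3 - <<'E'
from h import *
lev();go([510.1,-112.9,105],-1.306)
E
```

```text
t: 15.63
position: [512.1, -113.0, 124.0]
eef_rot: [[0.265, -0.964, 0.007], [-0.964, -0.265, 0.0], [0.002, -0.007, -1.0]]
contact_force: [-0.1, 0.4, -0.8]
gripper_width: 61.8
lev [-0.09 -0.02 -0.  ]
t15.63 p [ 512.1 -113.   124. ] az -1.303 z [ 0.007  0.    -1.   ] F [-0.1  0.4 -0.8] w 61.8 q [-0.26  0.24  2.13  0.    0.77  1.04]
shift rows(30mm) [-0.02  0.07  0.63]
wz rows 0.04
```

```bash
python3 -m handwheel '[[-0.02,0.08,0.3,-0.09,0,0.04,1],[0,0.02,0.2,0,0,0,1],[0,0,0,0,0,0,1]]'
python3 - <<'E'
from h import *
lev();go([510.1,-112.9,95],-1.306)
s=bot.camera("scene")[:,:,::-1];t=bot.camera("top")[:,:,::-1]
cv2.imwrite("pics/s6.png",s);cv2.imwrite("pics/t6.png",t)
a=cv2.resize(s[110:190,300:380],(400,400),interpolation=cv2.INTER_CUBIC);b=cv2.resize(t[170:240,340:410],(400,400),interpolation=cv2.INTER_CUBIC)
cv2.imwrite("pics/c6.png",np.clip(np.hstack([a,b]).astype(float)*1.3,0,255).astype(np.uint8))
E
```

```text
t: 15.88
position: [509.9, -113.4, 110.1]
eef_rot: [[0.263, -0.965, 0.002], [-0.965, -0.263, -0.003], [0.003, -0.001, -1.0]]
contact_force: [-0.8, 0.5, -2.0]
gripper_width: 62.0
lev [-0.02 -0.04 -0.  ]
t15.88 p [ 509.9 -113.4  110.1] az -1.305 z [ 0.002 -0.003 -1.   ] F [-0.8  0.5 -2. ] w 62.0 q [-0.26  0.26  2.14 -0.    0.74  1.04]
shift rows(30mm) [-0.02 -0.01  0.5 ]
wz rows 0.01
```

View pics/c6.png

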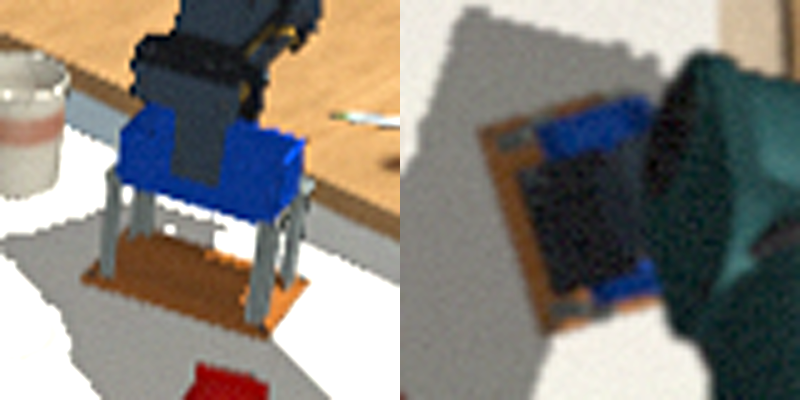

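The box base sits between the post tips in both views. I continue down.

```bash
python3 -m handwheel '[[-0.02,0,0.2,0,0,0,1],[0,0.02,0.2,0,0,0,1],[0,0.02,0.2,-0.05,0,0,1],[0,0,0,0,0,0,1]]'
python3 - <<'E'
from h import *
lev();go([510.1,-112.9,80],-1.306)
E
```

```text
t: 16.32
position: [509.5, -113.4, 91.9]
eef_rot: [[0.263, -0.965, 0.0], [-0.965, -0.263, -0.004], [0.004, 0.001, -1.0]]
contact_force: [-0.1, 0.3, -1.8]
gripper_width: 61.9
lev [ 0.01 -0.05 -0.  ]
t16.32 p [ 509.5 -113.4   91.9] az -1.305 z [ 0.    -0.004 -1.   ] F [-0.1  0.3 -1.8] w 61.9 q [-0.26  0.29  2.14 -0.01  0.71  1.05]
shift rows(30mm) [-0.01 -0.02  0.4 ]
wz rows 0.01
```

```bash
python3 -m handwheel '[[0,-0.02,0.3,0,-0.05,0,1],[0,0.01,0.3,0,0,0,1],[0,0.02,0.3,-0.05,0,0,1],[0,0.02,0.3,-0.05,0,0,1],[0,0.01,0.3,-0.05,0,0,1],[0,0,0.2,0,0,0,1],[0,0,0,0,0,0,1]]'
python3 - <<'E'
from h import *
lev();go([510.1,-112.9,25],-1.306)
E
```

```text
t: 16.9
position: [507.3, -113.7, 34.2]
eef_rot: [[0.263, -0.965, -0.016], [-0.965, -0.263, -0.003], [-0.001, 0.016, -1.0]]
contact_force: [-0.8, 0.7, -2.6]
gripper_width: 62.0
lev [ 0.2   0.01 -0.  ]
t16.90 p [ 507.3 -113.7   34.2] az -1.305 z [-0.016 -0.003 -1.   ] F [-0.8  0.7 -2.6] w 62.0 q [-0.26  0.4   2.14 -0.01  0.61  1.05]
shift rows(30mm) [-0.  -0.1  0.3]
wz rows 0.01
```

```bash
python3 -m handwheel '[[0,-0.06,0.05,0.2,0,0,1],[0,-0.02,0.1,0,0,0,1],[0,0,0.06,0,0,0,1],[0,0,0,0,0,0,1]]'
python3 - <<'E'
from h import *
lev();go([510.1,-112.9,25],-1.306)
E
```

```text
t: 17.23
position: [510.7, -112.8, 29.4]
eef_rot: [[0.263, -0.965, 0.002], [-0.965, -0.263, 0.002], [-0.002, -0.002, -1.0]]
contact_force: [-0.6, -0.4, -1.7]
gripper_width: 62.1
lev [-0.03  0.02  0.  ]
t17.23 p [ 510.7 -112.8   29.4] az -1.305 z [ 0.002  0.002 -1.   ] F [-0.6 -0.4 -1.7] w 62.1 q [-0.26  0.41  2.14  0.    0.59  1.04]
shift rows(30mm) [-0.    0.02  0.15]
wz rows 0.02
```

```bash
python3 -m handwheel '[[0,0,0.1,0,0,0,1],[0,0,0.08,0,0,0,1],[0,0,0,0,0,0,1]]'
python3 - <<'E'
from h import *
lev();go([510.1,-112.9,25],-1.306)
E
```

```text
t: 17.48
position: [512.5, -112.6, 27.3]
eef_rot: [[0.263, -0.965, 0.005], [-0.965, -0.263, 0.003], [-0.001, -0.006, -1.0]]
contact_force: [-0.3, -0.1, -2.2]
gripper_width: 61.9
lev [-0.07  0.02  0.  ]
t17.48 p [ 512.5 -112.6   27.3] az -1.305 z [ 0.005  0.003 -1.   ] F [-0.3 -0.1 -2.2] w 61.9 q [-0.26  0.42  2.14  0.01  0.58  1.04]
shift rows(30mm) [-0.01  0.08  0.08]
wz rows 0.01
```

```bash
python3 -m handwheel '[[0,0.05,0.12,-0.07,0,0,1],[0,0,0.05,0,0,0,1],[0,0,0,0,0,0,1]]'
python3 - <<'E'
from h import *
lev();go([510.1,-112.9,25],-1.306)
E
```

```text
t: 17.73
position: [512.8, -112.9, 25.1]
eef_rot: [[0.263, -0.965, 0.003], [-0.965, -0.263, 0.001], [-0.001, -0.003, -1.0]]
contact_force: [0.0, -0.7, -1.5]
gripper_width: 61.9
lev [-0.04  0.01  0.  ]
t17.73 p [ 512.8 -112.9   25.1] az -1.305 z [ 0.003  0.001 -1.   ] F [ 0.  -0.7 -1.5] w 61.9 q [-0.26  0.42  2.14  0.    0.58  1.04]
shift rows(30mm) [-0.02  0.09  0.  ]
wz rows 0.01
```

```bash
python3 -m handwheel '[[0,0.05,0.1,0,0,0,1],[0,0.03,0.12,0,0,0,1],[0,0,0,0,0,0,1]]'
python3 - <<'E'
from h import *
st();
E
```

```text
t: 17.98
position: [513.2, -112.9, 21.5]
eef_rot: [[0.262, -0.965, 0.008], [-0.965, -0.262, 0.002], [-0.0, -0.008, -1.0]]
contact_force: [-3.7, -1.8, -3.6]
gripper_width: 62.0
t17.98 p [ 513.2 -112.9   21.5] az -1.306 z [ 0.008  0.002 -1.   ] F [-3.7 -1.8 -3.6] w 62.0 q [-0.26  0.43  2.14  0.01  0.57  1.04]
```

```bash
python3 -m handwheel '[[0,0.12,0,-0.1,0,0,1],[0,0.06,0,0,0,0,1],[0,0,0,0,0,0,1]]'
python3 - <<'E'
from h import *
lev();st()
s=bot.camera("scene")[:,:,::-1]
cv2.imwrite("pics/s7.png",s)
a=cv2.resize(s[100:190,300:390],(540,540),interpolation=cv2.INTER_CUBIC)
cv2.imwrite("pics/c7.png",np.clip(a.astype(float)*1.4,0,255).astype(np.uint8))
E
```

```text
t: 18.23
position: [508.7, -114.6, 21.5]
eef_rot: [[0.262, -0.965, 0.003], [-0.965, -0.262, -0.001], [0.001, -0.002, -1.0]]
contact_force: [2.7, 1.0, -1.0]
gripper_width: 61.8
lev [-0.03 -0.02  0.  ]
t18.23 p [ 508.7 -114.6   21.5] az -1.306 z [ 0.003 -0.001 -1.   ] F [ 2.7  1.  -1. ] w 61.8 q [-0.27  0.42  2.14  0.    0.57  1.04]
```

View pics/c7.png

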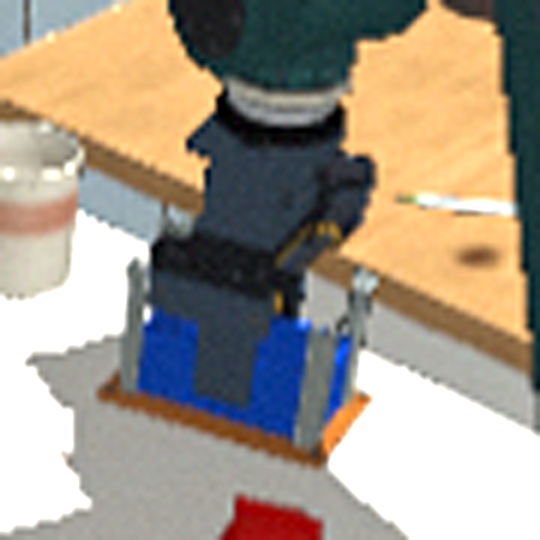

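```bash
python3 -m handwheel '[[0,-0.08,0.12,0,0,0,1],[0,0,0.1,0,0,0,1],[0,0,0,0,0,0,1]]'
python3 -c "
from h import *
lev();st()"
```

```text
t: 18.53
position: [511.3, -114.0, 16.8]
eef_rot: [[0.262, -0.965, 0.001], [-0.965, -0.262, -0.0], [0.0, -0.001, -1.0]]
contact_force: [-0.3, 0.3, -2.2]
gripper_width: 61.9
lev [-0.01 -0.01  0.  ]
t18.53 p [ 511.3 -114.    16.8] az -1.306 z [ 0.001 -0.    -1.   ] F [-0.3  0.3 -2.2] w 61.9 q [-0.26  0.44  2.14  0.    0.57  1.04]
```

```bash
python3 - <<'E'
from h import *
np.set_printoptions(precision=1,suppress=True)
s=bot.camera("scene")[:,:,::-1];cv2.imwrite("pics/s8.png",s)
cv2.imwrite("pics/c8.png",np.clip(cv2.resize(s[145:178,315:362],None,fx=16,fy=16,interpolation=cv2.INTER_NEAREST).astype(float)*1.5,0,255).astype(np.uint8))
c=np.array([512.5,-112.3,0]);ey=np.array([-.262,.965,0])
for col in (326,328,342,346):
    print(col,[(r,s[r,col].tolist()) for r in range(148,174)][::1] if col==346 else "")
def zat(uv,y=31):
    o,d=ray("scene",[uv]);d=d[0];k=(y-(o-c)@ey)/(d@ey);P=o+k*d;return P, (P-c)@np.array([.965,.262,0])
for r in range(148,172,2): print(r,zat((346,r))[0][2].round(1),zat((328,r))[0][2].round(1))
E
```

```text
326 
328 
342 
346 [(148, [23, 19, 18]), (149, [19, 13, 15]), (150, [23, 26, 25]), (151, [18, 28, 28]), (152, [17, 16, 19]), (153, [63, 29, 14]), (154, [98, 38, 10]), (155, [110, 40, 10]), (156, [107, 42, 11]), (157, [105, 39, 3]), (158, [108, 41, 6]), (159, [108, 43, 12]), (160, [106, 39, 5]), (161, [113, 42, 4]), (162, [111, 39, 5]), (163, [105, 37, 2]), (164, [106, 41, 6]), (165, [104, 36, 1]), (166, [109, 39, 8]), (167, [105, 37, 7]), (168, [108, 43, 16]), (169, [106, 39, 6]), (170, [118, 43, 9]), (171, [105, 38, 3]), (172, [65, 41, 47]), (173, [31, 51, 82])]
148 109.7 87.9
150 101.7 79.6
152 93.7 71.3
154 85.6 62.9
156 77.4 54.5
158 69.2 46.1
160 61.0 37.6
162 52.7 29.0
164 44.4 20.4
166 36.1 11.7
168 27.6 3.0
170 19.2 -5.7
```

View pics/c8.png

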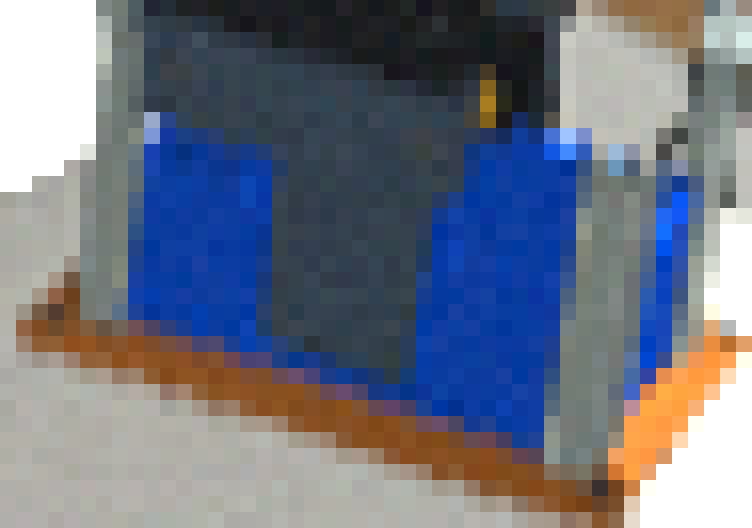

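```bash
python3 -m handwheel '[[0,0,0.1,0,0,0,1],[0,0,0.08,0,0,0,1],[0,0,0,0,0,0,1]]'
python3 -c "
from h import *
lev();st()"
```

```text
t: 18.83
position: [512.2, -113.9, 13.4]
eef_rot: [[0.262, -0.965, 0.002], [-0.965, -0.262, 0.0], [0.0, -0.002, -1.0]]
contact_force: [0.3, 0.5, -1.7]
gripper_width: 61.7
lev [-0.02 -0.    0.  ]
t18.83 p [ 512.2 -113.9   13.4] az -1.306 z [ 0.002  0.    -1.   ] F [ 0.3  0.5 -1.7] w 61.7 q [-0.26  0.44  2.13  0.    0.56  1.04]
```

```bash
python3 -m handwheel '[[0,0.03,0.08,0,0,0,1],[0,0,0.08,0,0,0,1],[0,0,0,0,0,0,1]]'
python3 -c "
from h import *
lev();st()
s=bot.camera('scene')[:,:,::-1];cv2.imwrite('pics/s9.png',s)
cv2.imwrite('pics/c9.png',np.clip(cv2.resize(s[145:178,315:362],None,fx=16,fy=16,interpolation=cv2.INTER_NEAREST).astype(float)*1.5,0,255).astype(np.uint8))
"
```

```text
t: 19.08
position: [512.7, -113.9, 10.8]
eef_rot: [[0.261, -0.965, 0.003], [-0.965, -0.261, 0.001], [0.0, -0.003, -1.0]]
contact_force: [-0.9, 0.3, -1.5]
gripper_width: 61.8
lev [-0.04 -0.   -0.  ]
t19.08 p [ 512.7 -113.9   10.8] az -1.306 z [ 0.003  0.001 -1.   ] F [-0.9  0.3 -1.5] w 61.8 q [-0.26  0.45  2.13  0.    0.55  1.04]
```

View pics/c9.png

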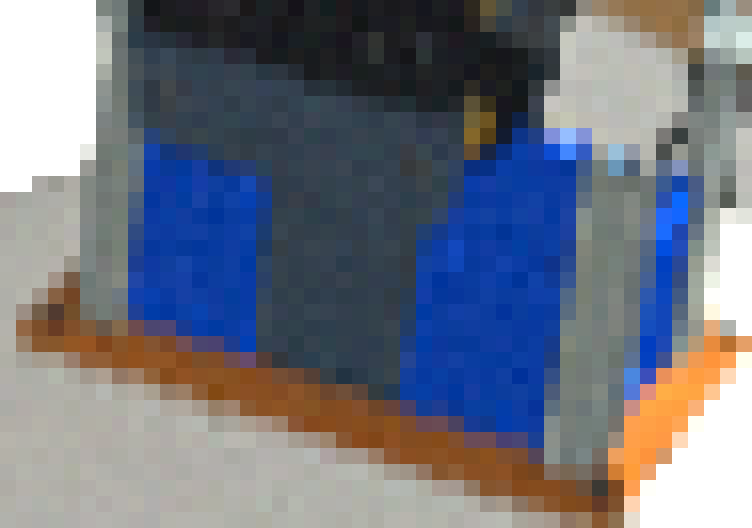

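Between these two pictures the box did not move while the fingers slid down, so it is seated on the floor. I release and rise.

```bash
python3 -m handwheel '[[0,0,-0.03,0,0,0,-1],[0,0,-0.03,0,0,0,-1],[0,0,-0.03,0,0,0,-1],[0,0,-0.03,0,0,0,-1],[0,0,-0.3,0,0,0,-1],[0,0,-0.6,0,0,0,-1],[0,0,-0.9,0,0,0,-1],[0,0,-0.9,0,0,0,-1],[0,0,-0.9,0,0,0,-1],[0,0,-0.9,0,0,0,-1],[0,0,-0.6,0,0,0,-1],[0,0,0,0,0,0,-1]]'
python3 -c "
from h import *
lev();go([452.5,344.5,170],0.283+1.571)
s=bot.camera('scene')[:,:,::-1];cv2.imwrite('pics/s10.png',s)
cv2.imwrite('pics/c10.png',np.clip(cv2.resize(s[130:185,305:370],None,fx=10,fy=10,interpolation=cv2.INTER_NEAREST).astype(float)*1.3,0,255).astype(np.uint8))
"
```

```text
t: 20.13
position: [509.9, -114.1, 176.0]
eef_rot: [[0.261, -0.965, -0.001], [-0.965, -0.261, 0.001], [-0.002, 0.001, -1.0]]
contact_force: [0.6, -0.8, 0.4]
gripper_width: 90.9
lev [0.01 0.02 0.  ]
t20.13 p [ 509.9 -114.1  176. ] az -1.307 z [-0.001  0.001 -1.   ] F [ 0.6 -0.8  0.4] w 90.9 q [-0.27  0.15  2.11  0.    0.88  1.04]
shift rows(30mm) [-15.26  -2.14   0.22]
wz rows -0.24
```

View pics/c10.png

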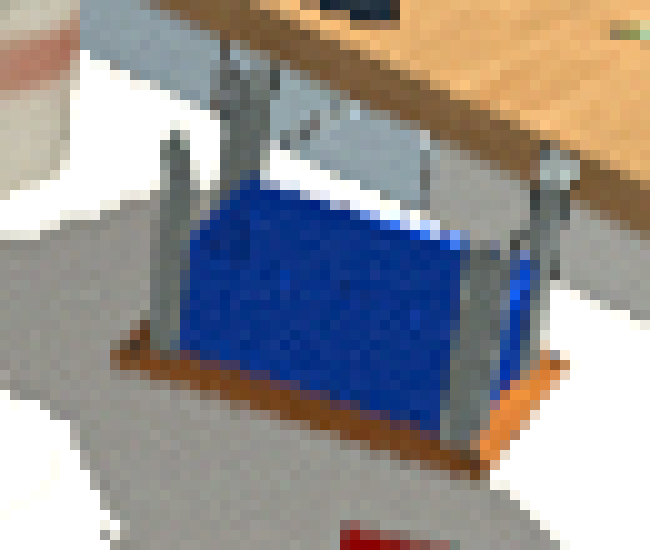

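The box is seated square between the posts. Next is the tray.

```bash
python3 -m handwheel '[[-1,-0.14,0,0,0,0,-1],[-1,-0.14,0,0,0,0,-1],[-1,-0.14,0,0,0,0,-1],[-1,-0.14,0,0,0,0,-1],[-1,-0.14,0,0,0,0,-1],[-1,-0.14,0,0,0,0,-1],[-1,-0.14,0,0,0,0,-1],[-1,-0.14,0,0,0,0,-1],[-1,-0.14,0,0,0,0,-1],[-1,-0.14,0,0,0,0,-1],[-1,-0.14,0,0,0,0,-1],[-1,-0.14,0,0,0,0,-1],[-1,-0.14,0,0,0,0,-1],[-1,-0.14,0,0,0,0,-1],[-0.4,0,0,0,0,0,-1],[0,0,0,0,0,0,-1]]'
python3 -c "
from h import *
lev();go([452.5,344.5,90],0.283+1.571)
"
```

```text
t: 21.52
position: [441.5, 334.9, 160.2]
eef_rot: [[0.257, -0.966, -0.019], [-0.966, -0.257, -0.005], [0.0, 0.02, -1.0]]
contact_force: [-0.1, 0.0, 0.2]
gripper_width: 91.3
lev [ 0.25 -0.01 -0.  ]
t21.52 p [441.5 334.9 160.2] az -1.311 z [-0.019 -0.005 -1.   ] F [-0.1  0.   0.2] w 91.3 q [0.6  0.23 2.05 0.01 0.88 1.91]
shift rows(30mm) [-0.22 -0.48  2.33]
wz rows -0.29
```

```bash
python3 -m handwheel '[[-0.2,-0.42,0.8,0.25,0,-0.29,-1],[0,0,0.8,0,0,0,-1],[0,0,0.6,0,0,0,-1],[0,0,0.4,0,0,0,-1],[0,0,0,0,0,0,-1],[0,0,0,0,0,0,-1]]'
python3 -c "
from h import *
lev();go([452.5,344.5,5],0.283+1.571)
s=bot.camera('scene')[:,:,::-1];cv2.imwrite('pics/s11.png',s)
cv2.imwrite('pics/c11.png',cv2.resize(s[160:260,210:320],None,fx=6,fy=6,interpolation=cv2.INTER_CUBIC))
"
```

```text
t: 22.02
position: [450.8, 339.4, 76.2]
eef_rot: [[0.281, -0.96, -0.002], [-0.96, -0.281, -0.003], [0.002, 0.003, -1.0]]
contact_force: [1.0, -0.9, -0.3]
gripper_width: 91.4
lev [ 0.04 -0.03 -0.  ]
t22.02 p [450.8 339.4  76.2] az -1.286 z [-0.002 -0.003 -1.   ] F [ 1.  -0.9 -0.3] w 91.4 q [ 0.6   0.38  2.06 -0.    0.71  1.89]
shift rows(30mm) [-0.15 -0.11  2.37]
wz rows 0.02
```

View pics/c11.png

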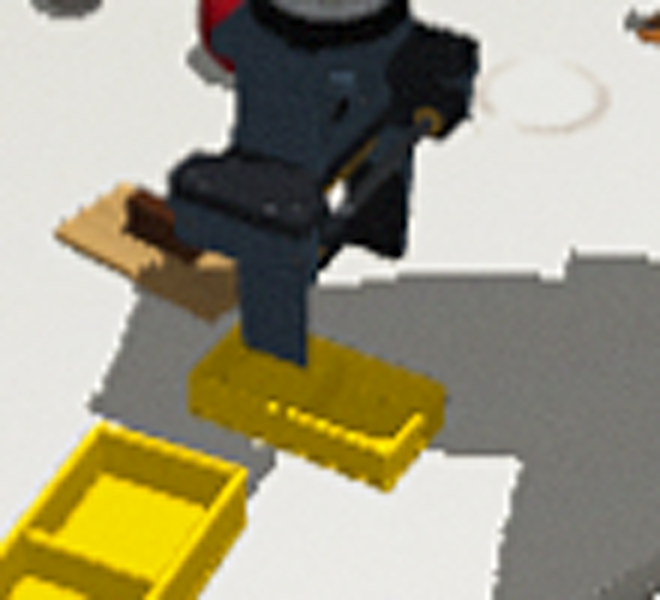

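```bash
python3 - <<'E'
from h import *
np.set_printoptions(precision=1,suppress=True)
s=cv2.imread("pics/s10.png")
q=ngon(big(mask(s,*RNG["yellow"],(236,205,52,40))),6);print(onz("scene",q,28),onz("scene",q,0))
a=ngon(big(mask(s,(8,70,0),(24,255,255),(212,185,50,32))),4);print("lid",onz("scene",a,8))
E
python3 -m handwheel '[[-0.15,-0.1,0.6,0.04,-0.03,0,-1],[0,0,0.7,0,0,0,-1],[0,0,0.5,0,0,0,-1],[0,0,0.2,0,0,0,-1],[0,0,0,0,0,0,-1],[0,0,0,0,0,0,-1]]'
python3 -c "
from h import *
lev();go([452.5,344.5,5],0.283+1.571)"
```

```text
[[503.5 388.2  28. ]
 [518.4 332.4  28. ]
 [405.1 299.5  28. ]
 [385.2 322.3  28. ]
 [368.7 377.   28. ]
 [480.  409.1  28. ]] [[528.3 366.9   0. ]
 [543.6 309.4   0. ]
 [426.8 275.5   0. ]
 [406.4 299.    0. ]
 [389.4 355.3  -0. ]
 [504.  388.5   0. ]]
lid [[666.1 352.7   8. ]
 [673.3 286.3   8. ]
 [552.3 275.3   8. ]
 [544.4 337.3   8. ]]
t: 22.57
position: [456.7, 345.5, 21.0]
eef_rot: [[0.279, -0.96, 0.008], [-0.96, -0.279, 0.005], [-0.003, -0.009, -1.0]]
contact_force: [-0.2, -0.0, -0.0]
gripper_width: 91.1
lev [-0.11  0.04 -0.  ]
t22.57 p [456.7 345.5  21. ] az -1.288 z [ 0.008  0.005 -1.   ] F [-0.2 -0.  -0. ] w 91.1 q [0.61 0.48 2.05 0.   0.61 1.89]
shift rows(30mm) [-0.    0.15  0.53]
wz rows -0.01
```

```bash
python3 -m handwheel '[[0,0.12,0.3,-0.1,0.04,0,-1],[0,0.03,0.2,0,0,0,-1],[0,0,0.05,0,0,0,-1],[0,0,0,0,0,0,-1]]'
python3 -c "
from h import *
lev();go([452.5,344.5,5],0.283+1.571)"
```

```text
t: 22.9
position: [453.6, 345.1, 6.2]
eef_rot: [[0.279, -0.96, 0.004], [-0.96, -0.279, 0.002], [-0.001, -0.004, -1.0]]
contact_force: [-0.1, -1.0, -0.8]
gripper_width: 91.1
lev [-0.05  0.01 -0.  ]
t22.90 p [453.6 345.1   6.2] az -1.288 z [ 0.004  0.002 -1.   ] F [-0.1 -1.  -0.8] w 91.1 q [ 0.61  0.51  2.05 -0.    0.59  1.9 ]
shift rows(30mm) [0.01 0.04 0.04]
wz rows -0.01
```

```bash
python3 -m handwheel '[[0,0.03,0.05,-0.05,0,0,1],[0,0,0,0,0,0,1],[0,0,0,0,0,0,1],[0,0,0,0,0,0,1]]'
python3 -m handwheel '[[0,0,0,0,0,0,1],[0,0,0,0,0,0,1],[0,0,0,0,0,0,1]]'
python3 -c "
from h import *
lev();go([452.5,344.5,150],0.283+1.571)"
```

```text
t: 23.23
position: [452.9, 345.0, 5.0]
eef_rot: [[0.279, -0.96, -0.0], [-0.96, -0.279, 0.001], [-0.001, -0.0, -1.0]]
contact_force: [-0.1, -1.0, -0.2]
gripper_width: 67.3
t: 23.48
position: [452.9, 345.1, 5.1]
eef_rot: [[0.279, -0.96, 0.0], [-0.96, -0.279, 0.001], [-0.001, -0.0, -1.0]]
contact_force: [0.4, -1.0, -1.9]
gripper_width: 61.8
lev [-0.    0.01  0.  ]
t23.48 p [452.9 345.1   5.1] az -1.288 z [ 0.     0.001 -1.   ] F [ 0.4 -1.  -1.9] w 61.8 q [0.61 0.51 2.05 0.   0.59 1.9 ]
shift rows(30mm) [ 0.01  0.02 -4.83]
wz rows -0.01
```

```bash
python3 -m handwheel '[[0,0,-0.3,0,0,0,1],[0,0,-0.8,0,0,0,1],[0,0,-1,0,0,0,1],[0,0,-1,0,0,0,1],[0,0,-1,0,0,0,1],[0.4,0.05,-0.8,0,0,0,1],[1,0.15,-0.3,0,0,0,1],[1,0.15,0,0,0,0,1],[1,0.15,0,0,0,0,1],[1,0.15,0,0,0,0,1],[1,0.15,0,0,0,0,1],[1,0.15,0,0,0,0,1],[1,0.15,0,0,0,0,1],[1,0.15,0,0,0,0,1],[1,0.15,0,0,0,0,1],[1,0.15,0,0,0,0,1],[1,0.15,0,0,0,0,1],[1,0.15,0,0,0,0,1],[0.7,0,0,0,0,0,1],[0,0,0,0,0,0,1]]'
python3 -c "
from h import *
lev();go([511,-113.3,130],-1.306)"
```

```text
t: 25.15
position: [510.3, -65.6, 182.4]
eef_rot: [[0.283, -0.959, 0.011], [-0.959, -0.283, 0.002], [0.002, -0.011, -1.0]]
contact_force: [0.6, 0.5, -1.0]
gripper_width: 61.9
lev [-0.14 -0.02 -0.  ]
t25.15 p [510.3 -65.6 182.4] az -1.283 z [ 0.011  0.002 -1.   ] F [ 0.6  0.5 -1. ] w 61.9 q [-0.17  0.13  2.13  0.    0.88  1.11]
shift rows(30mm) [1.53 0.45 1.74]
wz rows 0.28
```

```bash
python3 -m handwheel '[[0.75,0.25,0.4,-0.14,0,0.28,1],[0.75,0.2,0.6,0,0,0,1],[0,0,0.6,0,0,0,1],[0,0,0.4,0,0,0,1],[0,0,0,0,0,0,1],[0,0,0,0,0,0,1]]'
python3 - <<'E'
from h import *
lev();go([511,-113.3,115],-1.306)
s=bot.camera("scene")[:,:,::-1];t=bot.camera("top")[:,:,::-1]
cv2.imwrite("pics/s12.png",s);cv2.imwrite("pics/t12.png",t)
a=cv2.resize(s[110:185,305:372],None,fx=6,fy=6,interpolation=cv2.INTER_NEAREST);b=cv2.resize(t[175:235,345:395],None,fx=7.5,fy=7.5,interpolation=cv2.INTER_NEAREST)
cv2.imwrite("pics/c12.png",np.clip(np.hstack([a,b[:450]]).astype(float)*1.3,0,255).astype(np.uint8))
E
```

```text
t: 25.65
position: [510.2, -114.9, 124.1]
eef_rot: [[0.259, -0.966, 0.003], [-0.966, -0.259, -0.002], [0.003, -0.003, -1.0]]
contact_force: [-0.4, -0.7, -1.4]
gripper_width: 61.5
lev [-0.03 -0.04  0.  ]
t25.65 p [ 510.2 -114.9  124.1] az -1.309 z [ 0.003 -0.002 -1.   ] F [-0.4 -0.7 -1.4] w 61.5 q [-0.27  0.24  2.13 -0.    0.77  1.04]
shift rows(30mm) [-0.05 -0.04  0.3 ]
wz rows -0.04
```

View pics/c12.png

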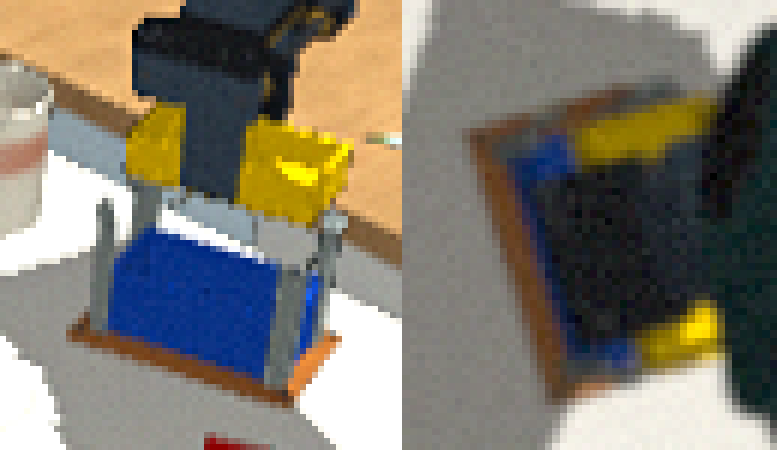

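```bash
python3 - <<'E'
from h import *
np.set_printoptions(precision=1,suppress=True)
c=np.array([512.5,-112.3]);A=np.c_[[.965,.262],[-.262,.965]]
print((np.array([510.2,-114.9])-c)@A)
for z in(119,121):
    print(z,(onz("scene",[(325.7,139.2),(357.8,147)],z)[:,:2]-c)@A,(onz("top",[(368.2,191.4),(385.6,187.2)],z+28)[:,:2]-c)@A,(onz("top",[(376.9,223.6),(386.6,221.2)],z)[:,:2]-c)@A)
E
```

```text
[-2.9 -1.9]
119 [[ 53.3  27.6]
 [-66.3  17.2]] [[ 54.6  29.8]
 [ 51.9 -33.7]] [[-62.8  26.5]
 [-64.2  -9.4]]
121 [[ 52.1  30.8]
 [-67.3  20.5]] [[ 54.5  30.4]
 [ 51.9 -33. ]] [[-62.6  27.1]
 [-64.1  -8.7]]
```

```bash
python3 - <<'E'
from h import *
s=cv2.imread("pics/s12.png");t=cv2.imread("pics/t12.png")
a=cv2.resize(s[122:152,322:368],None,fx=17,fy=17,interpolation=cv2.INTER_NEAREST)
b=cv2.resize(cv2.imread("pics/s10.png")[122:152,322:368],None,fx=17,fy=17,interpolation=cv2.INTER_NEAREST)
cv2.imwrite("pics/c12b.png",np.clip(a.astype(float)*1.3,0,255).astype(np.uint8))
E
```

```text
(no output)
```

View pics/c12b.png

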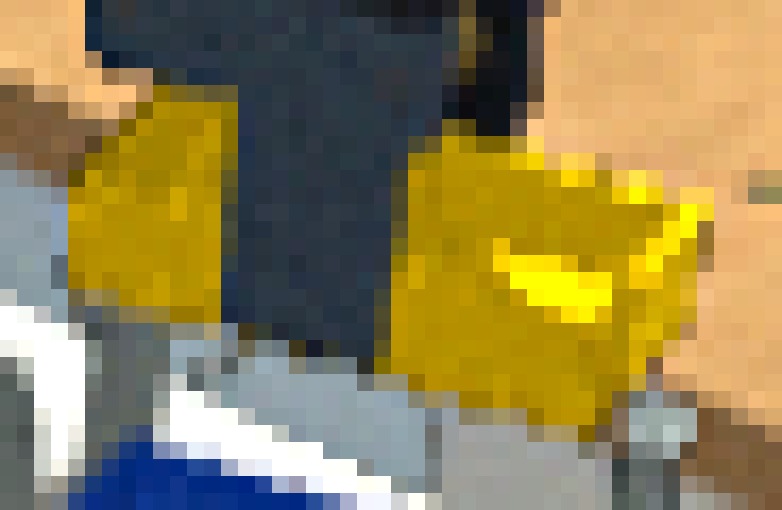

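```bash
python3 -m handwheel '[[0,-0.16,0.15,-0.03,-0.04,0,1],[0,0,0.1,0,0,0,1],[0,0,0,0,0,0,1],[0,0,0,0,0,0,1]]'
python3 - <<'E'
from h import *
lev();st()
s=bot.camera("scene")[:,:,::-1];t=bot.camera("top")[:,:,::-1]
cv2.imwrite("pics/s13.png",s);cv2.imwrite("pics/t13.png",t)
a=cv2.resize(s[122:160,318:368],None,fx=15,fy=15,interpolation=cv2.INTER_NEAREST)
b=cv2.resize(t[180:228,350:392],None,fx=12,fy=12,interpolation=cv2.INTER_CUBIC)
cv2.imwrite("pics/c13a.png",np.clip(a.astype(float)*1.3,0,255).astype(np.uint8))
cv2.imwrite("pics/c13b.png",np.clip(b.astype(float)*1.5,0,255).astype(np.uint8))
E
```

```text
t: 26.08
position: [517.2, -112.4, 118.9]
eef_rot: [[0.261, -0.965, 0.005], [-0.965, -0.261, -0.001], [0.002, -0.004, -1.0]]
contact_force: [1.1, -0.4, -0.2]
gripper_width: 61.7
lev [-0.05 -0.02 -0.  ]
t26.08 p [ 517.2 -112.4  118.9] az -1.307 z [ 0.005 -0.001 -1.   ] F [ 1.1 -0.4 -0.2] w 61.7 q [-0.26  0.25  2.12  0.    0.76  1.05]
```

View pics/c13a.png

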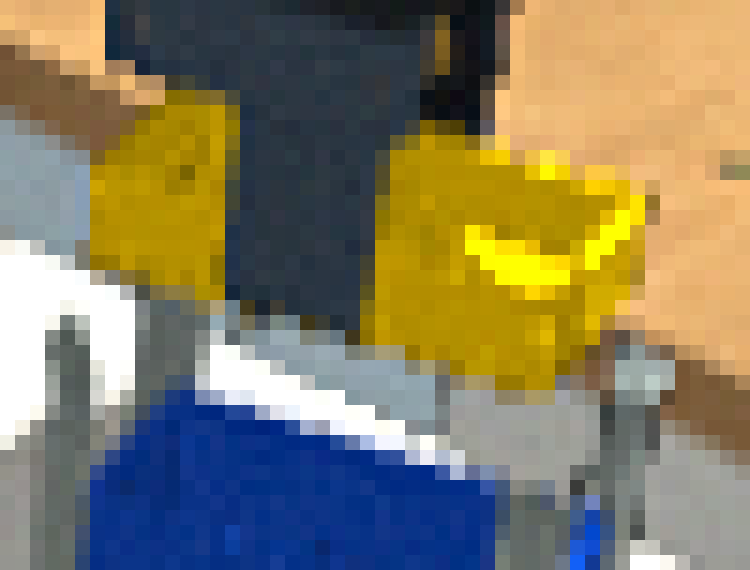

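View pics/c13b.png

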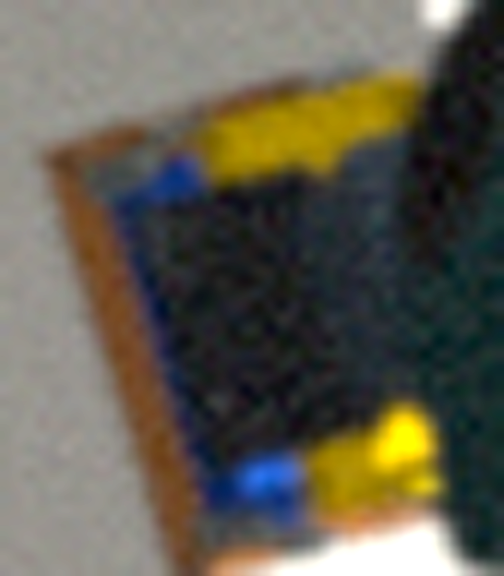

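```bash
python3 - <<'E'
from h import *
np.set_printoptions(precision=1,suppress=True)
c=np.array([512.5,-112.3]);A=np.c_[[.965,.262],[-.262,.965]]
print((np.array([517.2,-112.4])-c)@A)
for z in(114,116):
    print(z,(onz("scene",[(323.5,138.97),(353.8,148)],z)[:,:2]-c)@A,(onz("top",[(366.6,190.3),(384.1,186.2)],z+28)[:,:2]-c)@A,(onz("top",[(375.75,222.4),(386.2,220.3)],z)[:,:2]-c)@A)
E
```

```text
[ 4.5 -1.3]
114 [[ 64.1  22.2]
 [-54.3  23.1]] [[ 60.   32.5]
 [ 56.9 -31.6]] [[-57.9  27.6]
 [-61.1 -10.7]]
116 [[ 62.8  25.4]
 [-55.3  26.3]] [[ 59.9  33.1]
 [ 56.9 -30.8]] [[-57.8  28.2]
 [-60.9 -10.1]]
```

```bash
python3 -m handwheel '[[0,0.03,0.25,-0.05,-0.02,0,1],[0,0.02,0.2,-0.02,0,0,1],[0,0.01,0.2,0,0,0,1],[0,0,0,0,0,0,1]]'
python3 -c "
from h import *
lev();st()"
```

```text
t: 26.52
position: [515.1, -113.1, 97.7]
eef_rot: [[0.261, -0.965, -0.001], [-0.965, -0.261, -0.001], [0.0, 0.002, -1.0]]
contact_force: [-0.4, 0.1, -1.8]
gripper_width: 61.8
lev [ 0.02 -0.   -0.  ]
t26.52 p [ 515.1 -113.1   97.7] az -1.307 z [-0.001 -0.001 -1.   ] F [-0.4  0.1 -1.8] w 61.8 q [-0.26  0.29  2.13 -0.    0.73  1.05]
```

```bash
python3 -m handwheel '[[0,0,0.2,0,0,0,1],[0,0,0.2,0,0,0,1],[0,0.01,0.2,0,0,0,1],[0,0,0,0,0,0,1]]'
python3 - <<'E'
from h import *
lev();st()
s=bot.camera("scene")[:,:,::-1]
cv2.imwrite("pics/s14.png",s)
a=cv2.resize(s[122:172,312:368],None,fx=11,fy=11,interpolation=cv2.INTER_NEAREST)
cv2.imwrite("pics/c14a.png",np.clip(a.astype(float)*1.3,0,255).astype(np.uint8))
E
```

```text
t: 26.85
position: [514.3, -113.2, 77.1]
eef_rot: [[0.261, -0.965, -0.003], [-0.965, -0.261, -0.0], [-0.0, 0.003, -1.0]]
contact_force: [-0.8, -0.2, -1.3]
gripper_width: 61.6
lev [ 0.03  0.01 -0.  ]
t26.85 p [ 514.3 -113.2   77.1] az -1.307 z [-0.003 -0.    -1.   ] F [-0.8 -0.2 -1.3] w 61.6 q [-0.26  0.33  2.13 -0.    0.69  1.05]
```

View pics/c14a.png

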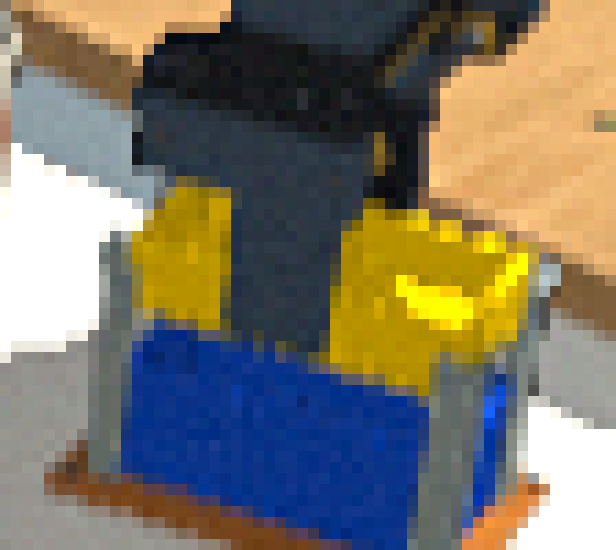

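The tray has entered between the posts. I lower it onto the rim.

```bash
python3 -m handwheel '[[0,-0.02,0.2,0.03,0,0,1],[0,0,0.2,0,0,0,1],[0,0,0.12,0,0,0,1],[0,0,0,0,0,0,1],[0,0,0,0,0,0,1]]'
python3 - <<'E'
from h import *
lev();st()
s=bot.camera("scene")[:,:,::-1]
cv2.imwrite("pics/s15.png",s)
a=cv2.resize(s[122:172,312:368],None,fx=11,fy=11,interpolation=cv2.INTER_NEAREST)
cv2.imwrite("pics/c15a.png",np.clip(a.astype(float)*1.3,0,255).astype(np.uint8))
E
```

```text
t: 27.32
position: [515.4, -113.1, 60.4]
eef_rot: [[0.261, -0.965, 0.001], [-0.965, -0.261, 0.0], [-0.0, -0.001, -1.0]]
contact_force: [-0.6, 0.7, -0.4]
gripper_width: 61.7
lev [-0.01  0.    0.  ]
t27.32 p [ 515.4 -113.1   60.4] az -1.307 z [ 0.001  0.    -1.   ] F [-0.6  0.7 -0.4] w 61.7 q [-0.26  0.36  2.13  0.    0.65  1.05]
```

View pics/c15a.png

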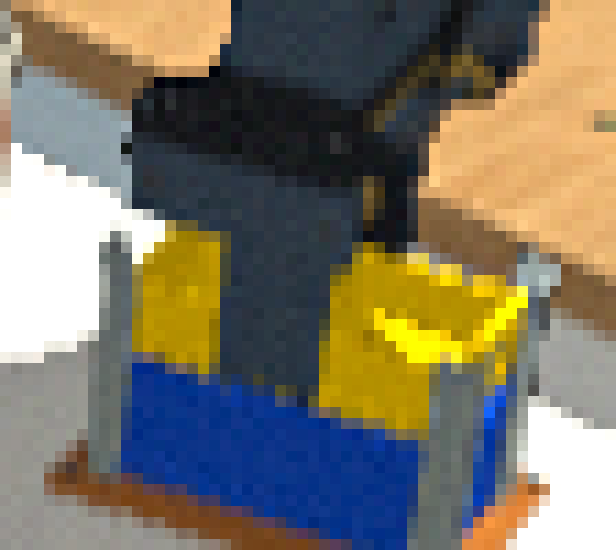

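```bash
python3 -m handwheel '[[0,0,0.1,0,0,0,1],[0,0,0.08,0,0,0,1],[0,0,0,0,0,0,1]]'
python3 -c "
from h import *
lev();st()"
```

```text
t: 27.62
position: [516.1, -113.2, 55.8]
eef_rot: [[0.261, -0.965, 0.002], [-0.965, -0.261, 0.0], [0.0, -0.002, -1.0]]
contact_force: [0.7, 0.5, -1.8]
gripper_width: 61.9
lev [-0.02 -0.01 -0.  ]
t27.62 p [ 516.1 -113.2   55.8] az -1.307 z [ 0.002  0.    -1.   ] F [ 0.7  0.5 -1.8] w 61.9 q [-0.26  0.37  2.13  0.    0.64  1.05]
```

Height now equals the expected seat (51 + 5 mm). I settle slightly, release and rise.

```bash
python3 -m handwheel '[[0,0,0.05,0,0,0,1],[0,0,0,0,0,0,-1],[0,0,-0.02,0,0,0,-1],[0,0,-0.02,0,0,0,-1],[0,0,-0.02,0,0,0,-1],[0,0,-0.02,0,0,0,-1],[0,0,-0.4,0,0,0,-1],[0,0,-0.8,0,0,0,-1],[0,0,-0.9,0,0,0,-1],[0,0,-0.9,0,0,0,-1],[0,0,-0.8,0,0,0,-1],[0,0,0,0,0,0,-1]]'
python3 - <<'E'
from h import *
lev();go([608,312,180],.122+1.571)
s=bot.camera("scene")[:,:,::-1];cv2.imwrite("pics/s16.png",s)
a=cv2.resize(s[130:182,306:370],None,fx=11,fy=11,interpolation=cv2.INTER_NEAREST)
cv2.imwrite("pics/c16.png",np.clip(a.astype(float)*1.3,0,255).astype(np.uint8))
E
```

```text
t: 28.62
position: [515.4, -113.0, 179.3]
eef_rot: [[0.261, -0.965, -0.0], [-0.965, -0.261, 0.001], [-0.001, -0.0, -1.0]]
contact_force: [0.8, -0.7, 0.2]
gripper_width: 91.1
lev [-0.    0.01 -0.  ]
t28.62 p [ 515.4 -113.   179.3] az -1.307 z [-0.     0.001 -1.   ] F [ 0.8 -0.7  0.2] w 91.1 q [-0.26  0.16  2.1   0.    0.89  1.05]
shift rows(30mm) [-1.287e+01 -6.670e+00 -1.000e-02]
wz rows 1.77
```

View pics/c16.png

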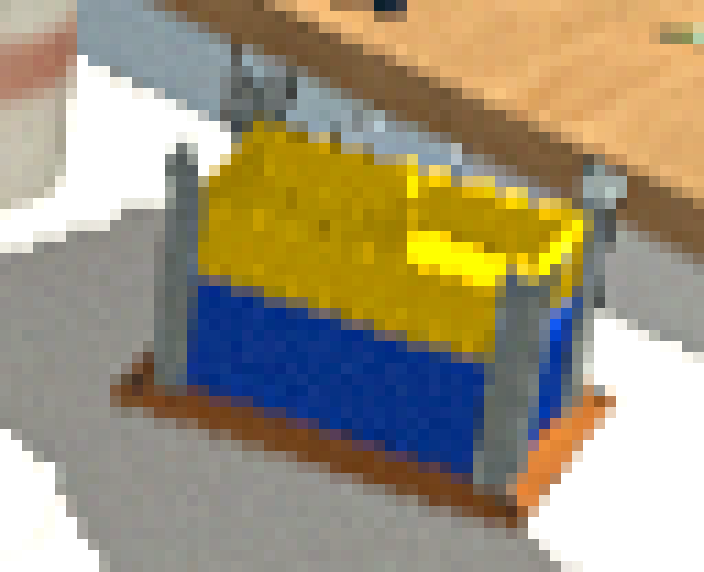

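The tray lies parallel on the box rim. Next is the lid.

```bash
python3 -m handwheel '[[-0.95,-0.5,0,0,0,0,-1],[-0.95,-0.5,0,0,0,0,-1],[-0.95,-0.5,0,0,0,0,-1],[-0.95,-0.5,0,0,0,0,-1],[-0.95,-0.5,0,0,0,0,-1],[-0.95,-0.5,0,0,0,0,-1],[-0.95,-0.5,0,0,0,0,-1],[-0.95,-0.5,0,0,0,0,-1],[-0.95,-0.5,0,0,0,0,-1],[-0.95,-0.5,0,0,0,0,-1],[-0.95,-0.5,0,0,0,0,-1],[-0.9,-0.4,0,0,0,0,-1],[-0.3,-0.1,0,0,0,0.9,-1],[0,0,0,0,0,0.85,-1],[0,0,0,0,0,0,-1]]'
python3 -c "
from h import *
lev();go([608,312,90],.122+1.571)
"
```

```text
t: 29.92
position: [594.7, 289.7, 170.1]
eef_rot: [[0.116, -0.993, -0.011], [-0.993, -0.116, -0.003], [0.001, 0.011, -1.0]]
contact_force: [-1.0, -0.6, -0.6]
gripper_width: 91.5
lev [ 0.14 -0.02 -0.  ]
t29.92 p [594.7 289.7 170.1] az -1.455 z [-0.011 -0.003 -1.   ] F [-1.  -0.6 -0.6] w 91.5 q [0.42 0.38 1.83 0.   0.95 1.87]
shift rows(30mm) [-0.69 -0.56  2.66]
wz rows -0.08
```

```bash
python3 -m handwheel '[[-0.65,-0.5,0.7,0.14,0,-0.08,-1],[0,0,0.8,0,0,0,-1],[0,0,0.7,0,0,0,-1],[0,0,0.4,0,0,0,-1],[0,0,0,0,0,0,-1],[0,0,0,0,0,0,-1]]'
python3 -c "
from h import *
lev();go([608,312,12],.122+1.571)
"
```

```text
t: 30.42
position: [606.4, 309.6, 87.5]
eef_rot: [[0.132, -0.991, -0.002], [-0.991, -0.132, -0.003], [0.002, 0.002, -1.0]]
contact_force: [-0.1, -0.3, -0.4]
gripper_width: 91.2
lev [ 0.03 -0.03  0.  ]
t30.42 p [606.4 309.6  87.5] az -1.438 z [-0.002 -0.003 -1.   ] F [-0.1 -0.3 -0.4] w 91.2 q [ 0.44  0.51  1.81 -0.    0.82  1.88]
shift rows(30mm) [-0.08 -0.07  2.52]
wz rows 0.13
```

```bash
python3 -m handwheel '[[-0.08,-0.03,0.6,0.03,-0.03,0.13,-1],[0,0.03,0.6,0,0,0,-1],[0,0.03,0.5,0,0,0,-1],[0,0,0.2,0,0,0,-1],[0,0,0,0,0,0,-1],[0,0,0,0,0,0,-1]]'
python3 -c "
from h import *
lev();go([608,312,12],.122+1.571)
"
```

```text
t: 30.92
position: [608.0, 311.5, 34.0]
eef_rot: [[0.123, -0.992, 0.005], [-0.992, -0.123, 0.002], [-0.002, -0.006, -1.0]]
contact_force: [0.0, 0.3, 0.7]
gripper_width: 91.1
lev [-0.07  0.02  0.  ]
t30.92 p [608.  311.5  34. ] az -1.448 z [ 0.005  0.002 -1.   ] F [0.  0.3 0.7] w 91.1 q [ 0.44  0.59  1.82 -0.    0.73  1.89]
shift rows(30mm) [-0.01  0.    0.73]
wz rows 0.01
```

```bash
python3 -m handwheel '[[0,0.03,0.35,-0.07,0.02,0,-1],[0,0.02,0.25,0,0,0,-1],[0,0,0.05,0,0,0,-1],[0,0,0,0,0,0,-1]]'
python3 -c "
from h import *
lev();go([608,312,12],.122+1.571)
"
```

```text
t: 31.25
position: [607.9, 311.9, 15.3]
eef_rot: [[0.123, -0.992, 0.002], [-0.992, -0.123, 0.001], [-0.001, -0.002, -1.0]]
contact_force: [-0.8, 0.2, 0.2]
gripper_width: 91.3
lev [-0.03  0.01 -0.  ]
t31.25 p [607.9 311.9  15.3] az -1.447 z [ 0.002  0.001 -1.   ] F [-0.8  0.2  0.2] w 91.3 q [0.44 0.62 1.81 0.   0.71 1.89]
shift rows(30mm) [-0.   -0.    0.11]
wz rows 0.02
```

```bash
python3 -m handwheel '[[0,0,0.08,0,0,0,1],[0,0,0,0,0,0,1],[0,0,0,0,0,0,1],[0,0,0,0,0,0,1],[0,0,0,0,0,0,1],[0,0,0,0,0,0,1],[0,0,0,0,0,0,1],[0,0,0,0,0,0,1],[0,0,0,0,0,0,1],[0,0,0,0,0,0,1],[0,0,0,0,0,0,1],[0,0,0,0,0,0,1]]'
python3 -c "
from h import *
lev();go([513,-113.3,180],-1.307)
"
```

```text
t: 32.25
position: [608.5, 312.3, 13.7]
eef_rot: [[0.123, -0.992, 0.004], [-0.992, -0.123, 0.002], [-0.001, -0.004, -1.0]]
contact_force: [-0.4, -0.3, -0.2]
gripper_width: 15.7
lev [-0.05  0.02 -0.  ]
t32.25 p [608.5 312.3  13.7] az -1.447 z [ 0.004  0.002 -1.   ] F [-0.4 -0.3 -0.2] w 15.7 q [0.44 0.62 1.81 0.   0.71 1.89]
shift rows(30mm) [13.68  4.89 -5.58]
wz rows -1.75
```

```bash
python3 -m handwheel '[[0,0,-0.2,0,0,0,1],[0,0,-0.7,0,0,0,1],[0,0,-1,0,0,0,1],[0,0,-1,0,0,0,1],[0,0,-1,0,0,0,1],[0,0,-1,0,0,0,1],[0.6,0.2,-0.3,0,0,0,1],[1,0.36,0,0,0,0,1],[1,0.36,0,0,0,0,1],[1,0.36,0,0,0,0,1],[1,0.36,0,0,0,0,1],[1,0.36,0,0,0,0,1],[1,0.36,0,0,0,0,1],[1,0.36,0,0,0,0,1],[1,0.36,0,0,0,0,1],[1,0.36,0,0,0,0,1],[1,0.36,0,0,0,0,1],[1,0.36,0,0,0,0,1],[0.7,0.2,0,0,0,-0.8,1],[0,0,0,0,0,-0.8,1]]'
python3 -c "
from h import *
lev();go([513,-113.3,150],-1.307)
"
```

```text
t: 33.92
position: [517.5, -85.8, 183.8]
eef_rot: [[0.255, -0.967, 0.008], [-0.967, -0.255, 0.001], [0.001, -0.008, -1.0]]
contact_force: [0.2, 0.8, -0.7]
gripper_width: 15.9
lev [-0.11 -0.01  0.  ]
t33.92 p [517.5 -85.8 183.8] az -1.313 z [ 0.008  0.001 -1.   ] F [ 0.2  0.8 -0.7] w 15.9 q [-0.21  0.14  2.11  0.    0.89  1.1 ]
shift rows(30mm) [0.85 0.39 1.12]
wz rows -0.07
```

```bash
python3 -m handwheel '[[0.8,0.3,0.3,-0.1,0,-0.07,1],[0,0,0.6,0,0,0,1],[0,0,0.5,0,0,0,1],[0,0,0,0,0,0,1],[0,0,0,0,0,0,1],[0,0,0,0,0,0,1]]'
python3 - <<'E'
from h import *
lev();st()
s=bot.camera("scene")[:,:,::-1];t=bot.camera("top")[:,:,::-1]
cv2.imwrite("pics/s17.png",s);cv2.imwrite("pics/t17.png",t)
a=cv2.resize(s[115:165,314:370],None,fx=13,fy=13,interpolation=cv2.INTER_NEAREST)
b=cv2.resize(t[178:228,348:396],None,fx=11,fy=11,interpolation=cv2.INTER_CUBIC)
cv2.imwrite("pics/c17a.png",np.clip(a.astype(float)*1.3,0,255).astype(np.uint8))
cv2.imwrite("pics/c17b.png",np.clip(b.astype(float)*1.5,0,255).astype(np.uint8))
E
```

```text
t: 34.42
position: [514.7, -115.0, 143.9]
eef_rot: [[0.262, -0.965, 0.003], [-0.965, -0.262, -0.002], [0.002, -0.003, -1.0]]
contact_force: [0.1, 0.1, -0.3]
gripper_width: 15.4
lev [-0.04 -0.03 -0.  ]
t34.42 p [ 514.7 -115.   143.9] az -1.306 z [ 0.003 -0.002 -1.   ] F [ 0.1  0.1 -0.3] w 15.4 q [-0.26  0.21  2.12 -0.    0.81  1.04]
```

View pics/c17a.png

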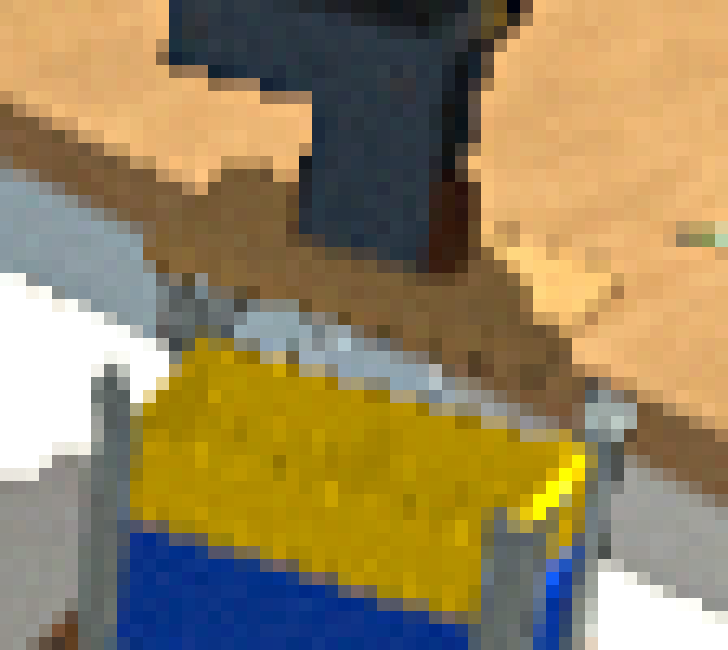

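View pics/c17b.png

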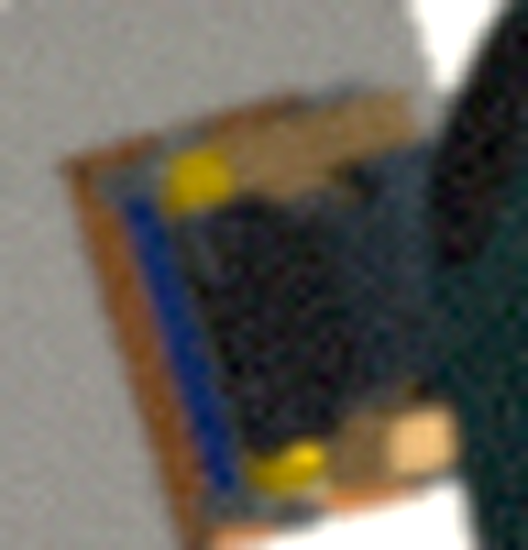

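```bash
python3 - <<'E'
from h import *
np.set_printoptions(precision=1,suppress=True)
c=np.array([512.5,-112.3]);A=np.c_[[.965,.262],[-.262,.965]]
print((np.array([514.7,-115])-c)@A)
for z in(130,132):
    print(z,(onz("scene",[(324.65,134.3),(358.1,143.5)],z)[:,:2]-c)@A,(onz("scene",[(361.2,136.4)],z+8)[:,:2]-c)@A,(onz("top",[(368.6,191.6),(384.8,186.1)],z+8)[:,:2]-c)@A,(onz("top",[(377.5,222.2),(389.3,219.3)],z)[:,:2]-c)@A)
E
```

```text
[ 1.4 -3.2]
130 [[ 64.4  15. ]
 [-63.9  12.1]] [[-59.  -27.7]] [[ 53.8  25.8]
 [ 56.7 -35.5]] [[-58.   26.3]
 [-59.7 -17. ]]
132 [[ 63.1  18.3]
 [-64.9  15.4]] [[-60.  -24.3]] [[ 53.7  26.5]
 [ 56.6 -34.8]] [[-57.8  26.9]
 [-59.6 -16.3]]
```

```bash
python3 -m handwheel '[[-0.05,-0.03,0.3,-0.04,-0.03,0,1],[0,0,0.3,0,0,0,1],[0,0.01,0.15,0,0,0,1],[0,0,0,0,0,0,1],[0,0,0,0,0,0,1]]'
python3 - <<'E'
from h import *
lev();go([514.3,-113.3,105],-1.307)
s=bot.camera("scene")[:,:,::-1];t=bot.camera("top")[:,:,::-1]
cv2.imwrite("pics/s18.png",s);cv2.imwrite("pics/t18.png",t)
a=cv2.resize(s[122:162,314:370],None,fx=13,fy=13,interpolation=cv2.INTER_NEAREST)
cv2.imwrite("pics/c18a.png",np.clip(a.astype(float)*1.3,0,255).astype(np.uint8))
b=cv2.resize(t[178:228,348:396],None,fx=11,fy=11,interpolation=cv2.INTER_CUBIC)
cv2.imwrite("pics/c18b.png",np.clip(b.astype(float)*1.5,0,255).astype(np.uint8))
E
```

```text
t: 34.93
position: [516.3, -112.6, 120.9]
eef_rot: [[0.263, -0.965, 0.003], [-0.965, -0.263, -0.001], [0.001, -0.002, -1.0]]
contact_force: [-0.1, 0.2, -1.1]
gripper_width: 16.2
lev [-0.03 -0.02  0.  ]
t34.93 p [ 516.3 -112.6  120.9] az -1.304 z [ 0.003 -0.001 -1.   ] F [-0.1  0.2 -1.1] w 16.2 q [-0.26  0.25  2.12 -0.    0.77  1.05]
shift rows(30mm) [0.   0.07 0.53]
wz rows 0.03
```

View pics/c18a.png

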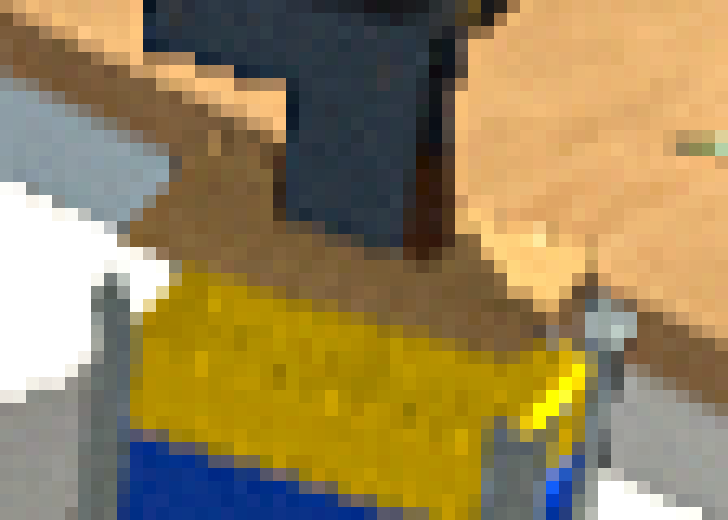

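View pics/c18b.png

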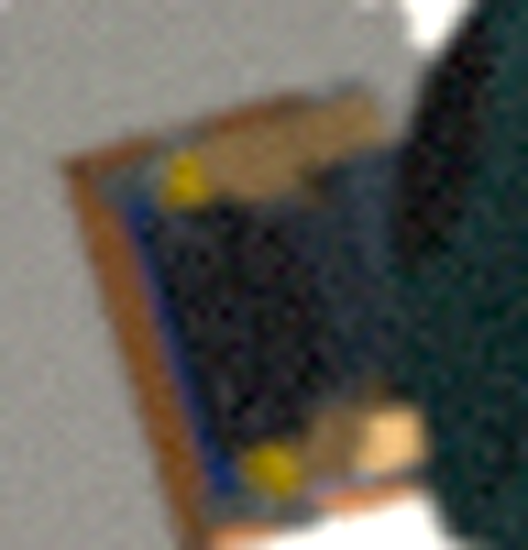

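```bash
python3 - <<'E'
from h import *
np.set_printoptions(precision=1,suppress=True)
c=np.array([512.5,-112.3]);A=np.c_[[.965,.262],[-.262,.965]]
print((np.array([516.3,-112.6])-c)@A)
U=lambda L:[(348+x/11-.5,178+y/11-.5) for x,y in L]
for z in(107,109):
    print(z,(onz("scene",[(322.9,140.2),(353.5,149)],z)[:,:2]-c)@A,(onz("top",U([(205,155),(375,95)]),z+8)[:,:2]-c)@A,(onz("top",U([(305,490),(425,465)]),z)[:,:2]-c)@A)
E
```

```text
[ 3.6 -1.3]
107 [[ 66.8  20.2]
 [-52.4  18.7]] [[ 57.   27.1]
 [ 60.5 -32.7]] [[-56.6  26.8]
 [-59.6 -13.5]]
109 [[ 65.5  23.4]
 [-53.4  22. ]] [[ 56.9  27.7]
 [ 60.4 -32. ]] [[-56.5  27.4]
 [-59.5 -12.8]]
```

```bash
python3 -m handwheel '[[0,0.08,0.2,-0.03,-0.02,0.03,1],[0,0.02,0.15,0,0,0,1],[0,0,0,0,0,0,1],[0,0,0,0,0,0,1]]'
python3 -c "
from h import *
lev();go([514.3,-113.3,93],-1.307)
"
```

```text
t: 35.37
position: [513.5, -113.7, 110.0]
eef_rot: [[0.26, -0.965, 0.001], [-0.965, -0.26, -0.0], [0.0, -0.001, -1.0]]
contact_force: [1.0, -0.1, -1.7]
gripper_width: 15.5
lev [-0.01 -0.    0.  ]
t35.37 p [ 513.5 -113.7  110. ] az -1.307 z [ 0.001 -0.    -1.   ] F [ 1.  -0.1 -1.7] w 15.5 q [-0.26  0.27  2.13  0.    0.75  1.04]
shift rows(30mm) [-0.01 -0.03  0.57]
wz rows -0.0
```

```bash
python3 -m handwheel '[[0,-0.02,0.15,0,0,0,1],[0,0,0.15,0,0,0,1],[0,0,0.05,0,0,0,1],[0,0,0,0,0,0,1]]'
python3 - <<'E'
from h import *
lev();go([514.3,-113.3,93],-1.307)
s=bot.camera("scene")[:,:,::-1]
cv2.imwrite("pics/s19.png",s)
a=cv2.resize(s[122:172,314:370],None,fx=11,fy=11,interpolation=cv2.INTER_NEAREST)
cv2.imwrite("pics/c19a.png",np.clip(a.astype(float)*1.3,0,255).astype(np.uint8))
E
```

```text
t: 35.7
position: [514.2, -113.6, 98.5]
eef_rot: [[0.26, -0.966, 0.001], [-0.966, -0.26, -0.0], [0.0, -0.001, -1.0]]
contact_force: [-0.1, 0.4, -1.8]
gripper_width: 15.8
lev [-0.01 -0.01  0.  ]
t35.70 p [ 514.2 -113.6   98.5] az -1.307 z [ 0.001 -0.    -1.   ] F [-0.1  0.4 -1.8] w 15.8 q [-0.26  0.29  2.13  0.    0.72  1.05]
shift rows(30mm) [-0.01 -0.    0.18]
wz rows -0.0
```

View pics/c19a.png

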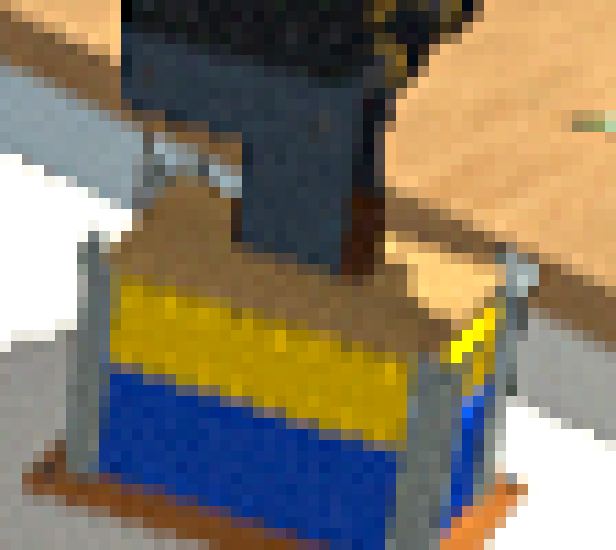

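The lid is inside the flare with no side force. I lower it the last 5 mm.

```bash
python3 -m handwheel '[[0,0,0.1,0,0,0,1],[0,0,0.08,0,0,0,1],[0,0,0.03,0,0,0,1],[0,0,0,0,0,0,1]]'
python3 -c "
from h import *
lev();go([514.3,-113.3,93],-1.307)
"
```

```text
t: 36.08
position: [514.8, -113.8, 92.8]
eef_rot: [[0.26, -0.965, 0.001], [-0.965, -0.26, -0.0], [0.001, -0.001, -1.0]]
contact_force: [0.7, 0.9, -0.3]
gripper_width: 16.0
lev [-0.02 -0.01 -0.  ]
t36.08 p [ 514.8 -113.8   92.8] az -1.307 z [ 0.001 -0.    -1.   ] F [ 0.7  0.9 -0.3] w 16.0 q [-0.26  0.3   2.13  0.    0.71  1.05]
shift rows(30mm) [-0.02  0.01 -0.01]
wz rows -0.0
```

```bash
python3 -m handwheel '[[0,0,0.04,0,0,0,1],[0,0,0,0,0,0,1],[0,0,0,0,0,0,-1],[0,0,-0.02,0,0,0,-1],[0,0,-0.02,0,0,0,-1],[0,0,-0.02,0,0,0,-1],[0,0,-0.02,0,0,0,-1],[0,0,-0.02,0,0,0,-1],[0,0,-0.02,0,0,0,-1],[0,0,-0.4,0,0,0,-1],[0,0,-0.8,0,0,0,-1],[0,0,-1,0,0,0,-1],[0,0,-1,0,0,0,-1],[0,0,-1,0,0,0,-1],[-1,0,0,0,0,0,-1],[-1,0,0,0,0,0,-1],[-1,0,0,0,0,0,-1],[-1,0,0,0,0,0,-1],[-1,0,0,0,0,0,-1],[-1,0,0,0,0,0,-1]]'
python3 -m handwheel '[[-1,0,0,0,0,0,-1],[-1,0,0,0,0,0,-1],[-1,0,0,0,0,0,-1],[0,0,0,0,0,0,-1],[0,0,0,0,0,0,-1]]'
python3 - <<'E'
from h import *
np.set_printoptions(precision=1,suppress=True)
s=bot.camera("scene")[:,:,::-1];t=bot.camera("top")[:,:,::-1]
cv2.imwrite("pics/s20.png",s);cv2.imwrite("pics/t20.png",t)
a=cv2.resize(s[130:180,310:370],None,fx=8,fy=8,interpolation=cv2.INTER_NEAREST)
b=cv2.resize(t[178:228,350:390],None,fx=8,fy=8,interpolation=cv2.INTER_NEAREST)
cv2.imwrite("pics/c20.png",np.clip(np.hstack([a,b]).astype(float)*1.3,0,255).astype(np.uint8))
E
```

```text
t: 37.75
position: [468.0, 62.3, 238.9]
eef_rot: [[0.253, -0.967, 0.009], [-0.967, -0.253, -0.001], [0.003, -0.009, -1.0]]
contact_force: [1.0, 0.4, 0.8]
gripper_width: 91.2
t: 38.17
position: [441.8, 157.7, 243.7]
eef_rot: [[0.258, -0.966, 0.014], [-0.966, -0.258, 0.001], [0.002, -0.013, -1.0]]
contact_force: [0.1, -0.2, -0.3]
gripper_width: 91.2
```

View pics/c20.png

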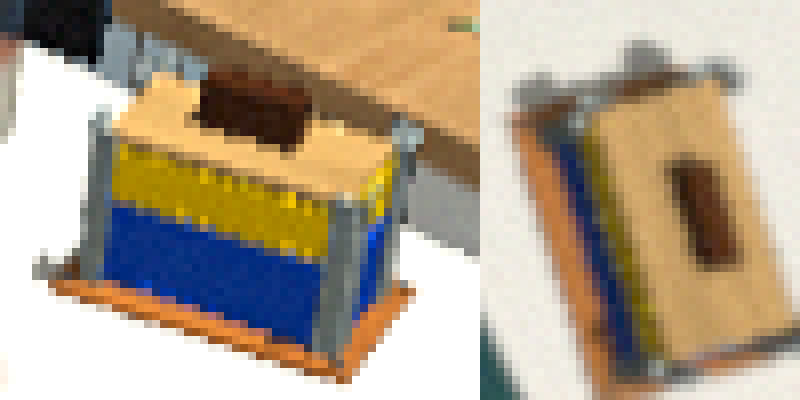

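View pics/s20.png

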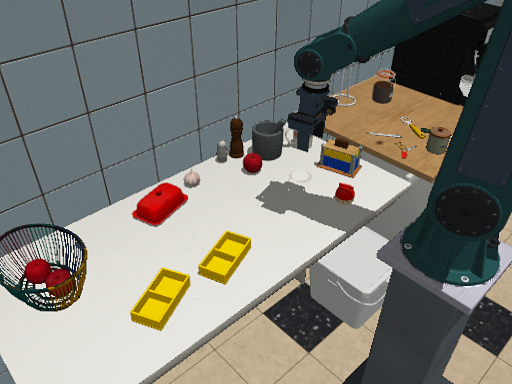

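The stack is complete and the arm is clear. I'll check the lid numerically, along with the bystanders.

```bash
python3 - <<'E'
from h import *
np.set_printoptions(precision=1,suppress=True)
s=cv2.imread("pics/s20.png");t=cv2.imread("pics/t20.png")
c=np.array([512.5,-112.3]);A=np.c_[[.965,.262],[-.262,.965]]
W=((8,60,120),(24,255,255))
q=None
# handle centre by dark mask
H=((0,40,0),(24,255,85));P={}
for n,im,roi in(("top",t,(369,194,16,22)),("scene",s,(332,136,20,16))):
    k=cv2.minAreaRect(big(mask(im,*H,roi)));P[n]=topx(k[0]);print(n,P[n],np.array(k[1])/S)
X,g=tri(P["scene"],P["top"]);print("handle",X,"gap",g,"carrier xy",(X[:2]-c)@A)
q=ngon(big(mask(t,*W,(362,186,32,38))),4);print("lid top",(onz("top",q,87)[:,:2]-c)@A)
s0=cv2.imread("pics/scene0.png");t0=cv2.imread("pics/top0.png")
for nm,(x,y,w,h) in dict(apple=(238,148,28,30),timer=(330,180,28,25)).items():
    r=[]
    for im in(s0,s):
        hsv=cv2.cvtColor(im,cv2.COLOR_BGR2HSV)[y:y+h,x:x+w];m=((hsv[...,0]<8)|(hsv[...,0]>172))&(hsv[...,1]>150);r.append(np.argwhere(m).mean(0)[::-1]+[x,y])
    print(nm,r)
d=np.abs(s0.astype(int)-s).max(2);print("mug diff",(d[118:150,285:315]>60).sum())
st()
E
```

```text
top [377.3 204.2] [13.8  5.3]
scene [341.6 141.9] [19.9 10.6]
handle [ 514.4 -111.2  110. ] gap 1.4264947290297518 carrier xy [2.1 0.6]
lid top [[ 60.5  28.1]
 [ 59.  -32.8]
 [-77.3 -32.6]
 [-57.2  28.1]]
apple [array([252.5, 162.2]), array([252.4, 162.2])]
timer [array([344.7, 191.9]), array([344.7, 192. ])]
mug diff 555
t38.27 p [442.2 156.7 243.5] az -1.312 z [ 0.  0. -1.] F [-0.2  0.1  0. ] w 91.3 q [ 0.3 -0.   2.2 -0.   1.   1.6]
```

```bash
python3 - <<'E'
from h import *
np.set_printoptions(precision=1,suppress=True)
s=cv2.imread("pics/s20.png");t0=cv2.imread("pics/top0.png").astype(int);t=cv2.imread("pics/t20.png").astype(int)
print("mug top diff",(np.abs(t0-t).max(2)[142:168,352:392]>60).sum())
c=np.array([512.5,-112.3,0]);ey=np.array([-.262,.965,0]);ex=np.array([.965,.262,0])
def zat(uv,y):
    o,d=ray("scene",[uv]);d=d[0];k=(y-(o-c)@ey)/(d@ey);return (o+k*d)
u=cv2.cvtColor(up(s),cv2.COLOR_BGR2HSV)
for col in(326,329,333,337,341,345,348):
    h=u[:,int((col+.5)*S)];r=np.arange(len(h));
    b=r[(h[:,0]>100)&(h[:,0]<130)&(h[:,1]>150)&(r>140*S)&(r<180*S)];y=r[(h[:,0]>22)&(h[:,0]<33)&(h[:,1]>170)&(r>140*S)&(r<175*S)]
    f=lambda x:zat((col,(x+.5)/S-.5),30)[2]
    print(col,"blue bottom %.1f top %.1f"%(f(b.max()),f(b.min())),"yellow bottom %.1f top %.1f"%(f(y.max()),f(y.min())))
a=cv2.resize(s[138:180,312:364],None,fx=15,fy=15,interpolation=cv2.INTER_NEAREST);cv2.imwrite("pics/c21.png",a)
E
```

```text
mug top diff 0
326 blue bottom 12.2 top 52.3 yellow bottom 57.2 top 84.4
329 blue bottom 12.1 top 52.0 yellow bottom 57.6 top 84.0
333 blue bottom 12.5 top 53.0 yellow bottom 58.6 top 84.9
337 blue bottom 13.0 top 51.2 yellow bottom 55.4 top 83.7
341 blue bottom 10.6 top 51.5 yellow bottom 57.1 top 83.9
345 blue bottom 10.4 top 51.1 yellow bottom 57.4 top 85.4
348 blue bottom 10.2 top 52.2 yellow bottom 57.7 top 84.3
```

View pics/c21.png

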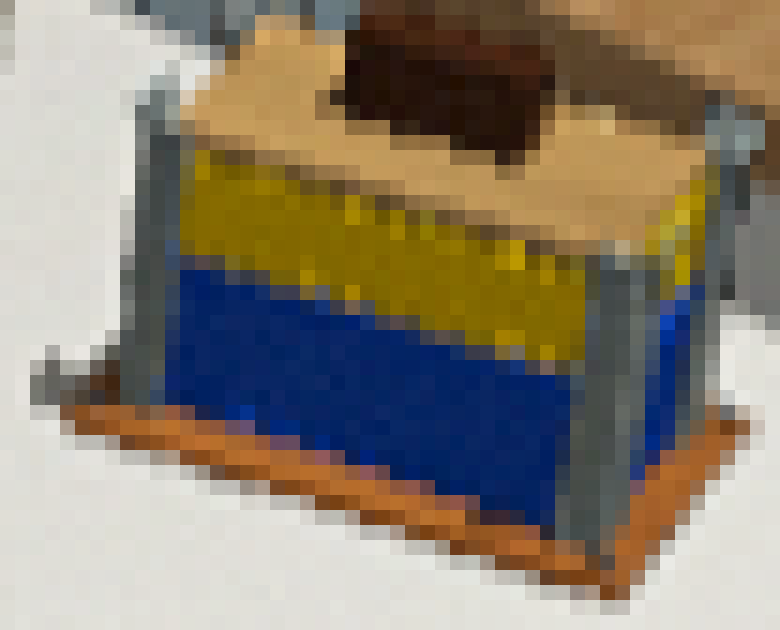

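```bash
python3 -c "
from workcell import bot
print(bot.close_job())"
```

```text
the job is handed in; nothing more can be done
None
```

I packed the carrier and handed the job in at about 38 s of the 72 s allowed; no verdict was reported. The box was turned base down, regripped and seated between the posts. The yellow tray went on its rim and the lid on the tray, handle up. Everything was let go and the arm backed clear.

**Heights:** at the last look the box, tray and lid seams ran level along the stack. The absolute heights read about 4–5 mm high at every seam, including the known 6 mm floor, so I treated that as camera error. The seam spacings were about 43 and 30 mm, against 45 and 28 mm true.

**Lid position:** estimates put it about 1–2 mm off centre along the carrier and up to 2.4 mm across, inside the 6 mm limit. One lid corner in the top view was misread at −77 mm because the outline ran into the carrier edge, so I ignored it. The handle height came out at 110 mm against about 101 mm expected; I put that down to the two views seeing different parts of the handle.

**Box placing:** the fingers slid down the box with no clear rise in the force reading. I took it as seated because it stayed put between two pictures while the fingers moved.

**Bystanders:** the apple and timer moved at most 0.1 pixel, and the mug was unchanged in the top view.

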